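Cap the screw tubs and bolt the fixings chest

ROBOT

A 6-joint arm with a two-finger parallel gripper is mounted at the origin on the work surface. World frame = base frame: x ahead of the robot, y to its left, z up, the work surface at z = 0. Lengths are in m, angles in degrees, forces in N, time in s.
With the tool pointing down it reaches from about 0.375 to 0.9 m from the base axis. Payload 3.1 kg.
Tool frame: the origin (TCP) lies midway between the tips of the shut fingers; the grasp point (between the pads) lies 19 mm behind it; z points along the fingers, y is the line along which they close (so a half turn about z gives the same grasp; the last joint's range is limited). The gripper opens to 87 mm and grips with 3 to 60 N. Pads are 19 mm wide; open, the fingers measure 117 mm over their backs; the gripper's body (75 mm by 190 mm) begins 51 mm behind the grasp point.
Start: joints at [-82.649, 30.224, 82.088, -0, 67.689, -10.227], TCP at [0.189, -0.596, 0.223] pointing down, gripper open.
Joint ranges: [-176.69, 176.69], [-43.24, 126.21], [12.49, 139.97], [-82, 262], [0, 151.66], [-163.58, 163.58]. Speed limits (degrees/s): [159.86, 159.86, 180, 180, 180, 180].

INTERFACE

Orientations are given as a 3x3 rotation matrix whose columns are the frame's x, y, z axes.
In Python, from rig import read_state, capture, camera_info, hand_in gives the robot as it stands.
- The arm moves only by the tool drive_tool, never from a script. Its argument "motion" is a list of rows, each a list of 2 entries, a list of its own where there are three numbers: the shift along the tool's x, y, z in mm, then the turn, a rotation vector about the tool's x, y, z in rad. A call has 1 to 5 rows; each row shifts and turns the commanded pose from where the row before left it, along the tool's axes as they then stand; what a row does not reach is not made up. A row lasts 1/10 s, in which the tool goes at most 50 mm and 8.59 degrees, less where a joint would pass 70% of its speed; a pose out of reach is approached as far as the arm can. A call is refused whole if a number of a shift passes 50 or a number of a turn 0.15, either way. A call with a gripper value outside its range is refused whole. "gripper" is the opening, from 0 (shut) to 1 (fully open), set as the call begins (left out, the last holds). The fingers move at their own pace and stop on an object; the grip force is fixed at half the most. Time passes only in rows, so rows that do not move let the fingers close. It gives the time, the measured TCP pose, the force, the opening and the grip force at its end, in the units of the state.
- read_state(): the state, without advancing time (a new reading comes with each control period).
- capture(name): name is "scene" or "top" or "wrist"; returns the picture (384x512x3 uint8, red, green, blue); there is no depth.
- camera_info(name): a dict with "fovy" (degrees; the focal length in pixels is half the picture's height over the tangent of half this angle, whatever the lens; pixels are square), "cx", "cy" (the principal point, pixels), "xyz" and "orientation" of the camera in the world; the wrist camera has in their place "T_tool_cam" (4x4, takes a point from camera to tool coordinates, whose origin is the TCP and whose axes are the flange's). Camera axes: x right, y down, z forward; pixel columns grow to the right and rows downward; lengths in m; the calibration is good to about 2 mm. The wrist camera is an equidistant fisheye: a pixel r from the principal point sees the ray r / f radians off the axis. A picture is of the moment at which its call begins: read the wrist's pose just before it. camera_info takes no time and is no camera call.
- hand_in(): hands the job in; it is judged then, once.
The state is a dict: "time_s": time; "joint_positions": joint angles; "qvel": joint speeds; "tau": joint torques, N m; "position": TCP position; "tcp_rot": TCP orientation; "force": force on the tool from outside, world axes, zero at the start; "moment": the same for the moment, N m; "opening": opening from 0.0 (shut) to 1.0 (fully open); "grasp_force": force on a finger pad.
Only numpy, scipy, OpenCV 4.12 (cv2) and the standard library are available. Lean on these libraries where they do the work, as an engineer would, in place of code of your own. Each camera call takes 0.05 s, during which the arm holds its last target. There are 200 camera calls.

TASK

Pack up the fixings chest for the night: push every cap that lies on the bench fully down onto the one screw tub it fits snugly (a tub whose cap is missing stays open), then swing the chest's lid right down and shoot the bolt on it home, until its tip is fully through the keeper and the bolt is at its stop. Leave the knife, the tape measure and the clamp where they are.

Things in the scene. Friction and masses are not known exactly. Their poses are not given: they have to be found in the camera images.
- tub_a: white round screw tub, open at the top, rim diameter 37 mm (rim edge bevelled over the top 4 mm), 72 mm high, held upright and fast in the chest's insert board, which comes 43 mm up its side; origin at the centre of its underside, z up, so its rim lies 72 mm above. Tubs stand in a row along the chest's y, 74 mm apart, in any order.
- cap_a: grey round push-on cap for tub_a and no other: outside diameter 45 mm, bore 39.5 mm, 18 mm high (skirt 15 mm deep, top 3 mm thick); origin at the centre of the skirt's lower edge, z up through the closed top. At the start it lies skirt down on the bench, or is absent. Fully on, the rim meets the cap's closed top: the origin is then 57 mm above the tub's origin.
- tub_b: white round screw tub, open at the top, rim diameter 42 mm (rim edge bevelled over the top 4 mm), 72 mm high, held upright and fast in the chest's insert board, which comes 43 mm up its side; origin at the centre of its underside, z up, so its rim lies 72 mm above. Tubs stand in a row along the chest's y, 74 mm apart, in any order.
- cap_b: grey round push-on cap for tub_b and no other: outside diameter 50 mm, bore 44.5 mm, 18 mm high (skirt 15 mm deep, top 3 mm thick); origin at the centre of the skirt's lower edge, z up through the closed top. At the start it lies skirt down on the bench, or is absent. Fully on, the rim meets the cap's closed top: the origin is then 57 mm above the tub's origin.
- tub_c: white round screw tub, open at the top, rim diameter 47 mm (rim edge bevelled over the top 4 mm), 72 mm high, held upright and fast in the chest's insert board, which comes 43 mm up its side; origin at the centre of its underside, z up, so its rim lies 72 mm above. Tubs stand in a row along the chest's y, 74 mm apart, in any order.
- cap_c: grey round push-on cap for tub_c and no other: outside diameter 55 mm, bore 49.5 mm, 18 mm high (skirt 15 mm deep, top 3 mm thick); origin at the centre of the skirt's lower edge, z up through the closed top. At the start it lies skirt down on the bench, or is absent. Fully on, the rim meets the cap's closed top: the origin is then 57 mm above the tub's origin.
- tub_d: white round screw tub, open at the top, rim diameter 52 mm (rim edge bevelled over the top 4 mm), 72 mm high, held upright and fast in the chest's insert board, which comes 43 mm up its side; origin at the centre of its underside, z up, so its rim lies 72 mm above. Tubs stand in a row along the chest's y, 74 mm apart, in any order.
- cap_d: grey round push-on cap for tub_d and no other: outside diameter 60 mm, bore 54.5 mm, 18 mm high (skirt 15 mm deep, top 3 mm thick); origin at the centre of the skirt's lower edge, z up through the closed top. At the start it lies skirt down on the bench, or is absent. Fully on, the rim meets the cap's closed top: the origin is then 57 mm above the tub's origin.
- tub_e: white round screw tub, open at the top, rim diameter 57 mm (rim edge bevelled over the top 4 mm), 72 mm high, held upright and fast in the chest's insert board, which comes 43 mm up its side; origin at the centre of its underside, z up, so its rim lies 72 mm above. Tubs stand in a row along the chest's y, 74 mm apart, in any order.
- cap_e: grey round push-on cap for tub_e and no other: outside diameter 65 mm, bore 59.5 mm, 18 mm high (skirt 15 mm deep, top 3 mm thick); origin at the centre of the skirt's lower edge, z up through the closed top. At the start it lies skirt down on the bench, or is absent. Fully on, the rim meets the cap's closed top: the origin is then 57 mm above the tub's origin.
- chest: plywood fixings chest, fast on the bench; origin on the bench under the middle of its tub bay, x from its front (robot side) to its hinges, y along the tub row. Bay inside 146 (x) by 380 mm, walls 12 mm thick and 105 mm high; the insert board round the tubs lies at 55 mm. Beside the bay, at y -202 to -272 mm, a fixed deck 117.5 mm high, flush with the shut lid, carries the keeper.
- lid (a joint): hinge of the plywood lid (170 mm from hinge to free edge, 401 mm wide, 12 mm thick), rad: 0 shut, 1.57 upright, at the start 1.8 to 2.0 (leaning back, away from the robot). A stiff friction hinge (0.75 N m) keeps it where it is left; it has no handle: it is swung over by pushing on its outer face, then pressed down till it rests on the walls.
- lid_hinge (a point): point on the lid's hinge axis (the chest's y axis direction) at the far wall, 85 mm from the chest's origin, level with the shut lid's underside, 105.5 mm above the bench. Its axes turn with the lid: -x runs along the lid to its free edge, z out of its outer face (up when shut).
- lid_edge (a point): middle of the lid's free edge, on its outer face; turns with the lid.
- bolt (a joint): travel in m of the steel barrel bolt on the lid's outer face: 0 drawn back (0 to 0.006 at the start), 0.045 home at its stop, the tip then 8 mm out of the keeper's far side. It slides along the lid's -y, towards the deck, 30 mm from the lid's free edge, friction 2.5 N. With the lid shut the tip meets the keeper at 0.013; shot farther with the lid up, it fouls the keeper and stops the lid.
- bolt_knob (a point): top centre of the bolt's upright round knob: steel, 14 mm diameter, standing 38.5 mm off the lid's outer face. The two straps that guide the bolt, 43 mm behind and 67 mm ahead of the knob when the bolt is drawn back, stand 17 mm off that face; the bolt rod is 10 mm thick, its axis 9 mm off the face.
- bolt_tip (a point): end of the bolt rod, on its axis.
- keeper_mouth (a point): centre of the opening of the keeper, a fixed steel staple on the deck (inside 14 mm wide and 16 mm high over the deck, 24 mm long along the chest's y, top 19 mm above the deck); the bolt enters here towards the chest's -y.
- knife: bystander: orange utility knife, 160 mm long, 18 mm thick, lying on the bench; leave it alone. Origin under its middle.
- tape_measure: bystander: black tape measure, 65 by 36 by 62 mm, standing on the bench; leave it alone. Origin under its middle.
- clamp: bystander: steel bar clamp, 300 mm long, 26 mm high, lying on the bench; leave it alone. Origin under the middle of its bar.
Things that resemble listed ones, but are neither listed nor needed, are in the scene too. What is shaped like the cap_d but green is not meant.

How it is judged:
By the outcome, as a careful person would: the job done as asked, in the order asked, and still so for the second after the job is handed in, with the robot touching nothing.
Of cap_a, cap_b, cap_c, cap_d, cap_e only 3 to 5 are there at a start; the rules pass over those that are not, and their reading is None.
At some moment in a run one of cap_a, cap_b, cap_c, cap_d, cap_e may be knocked a few centimetres aside while the robot is not near it.
Once in a run the grip may slacken for a moment while it holds something.
It also fails if it takes over 210 s, if anything falls off the work surface, if the arm or the gripper's body presses on something with over 40 N, if the wrist force passes 120 N, or if a joint passes its speed limit or range.

## Working session

There is one attempt and no reset: what is moved stays moved. The work goes in short steps, Python scripts to look and compute and a tool call to move; the robot and the scene stay as the last step left them, time stands still between calls to the robot, and variables do not carry over. Pictures are saved under pics/ and viewed, at most 14 in all, crops included, and the job is handed in when it is done.

Besides the shell and the picture viewer there is one more tool, called by a JSON object that holds its "op" and its "data". drive_tool: Moves the arm, as the interface text tells. Its arguments: {"type":"object","properties":{"motion":{"type":"array","items":{"type":"array"}},"gripper":{"type":"number"}},"required":["motion"]}

```bash
ls; mkdir -p pics; python3 - <<'E'
from rig import *
import cv2,numpy as np
s=read_state();print({k:np.round(v,3).tolist() for k,v in s.items()})
for n in("scene","top","wrist"):
    i=camera_info(n);print(n,{k:np.round(v,4).tolist() for k,v in i.items()})
    cv2.imwrite(f"pics/{n}0.png",capture(n)[:,:,::-1])
E
```

```text
pics
{'time_s': 0.0, 'joint_positions': [-82.65, 30.28, 82.158, -0.002, 67.686, -10.226], 'qvel': [-0.015, -0.008, 0.008, -0.035, 0.001, -0.067], 'tau': [-0.001, -44.005, -17.659, 0.063, 0.058, -0.0], 'position': [0.189, -0.595, 0.222], 'tcp_rot': [[0.953, 0.302, -0.0], [0.302, -0.953, 0.002], [0.0, -0.002, -1.0]], 'force': [0.798, -0.283, 0.433], 'moment': [0.007, 0.008, 0.038], 'grasp_force': 0.0, 'opening': 1.0}
scene {'fovy': 43.3329, 'cx': 258.5723, 'cy': 190.6351, 'xyz': [1.2039, 0.4374, 1.2379], 'orientation': [[-0.5997, 0.6492, -0.4679], [0.8003, 0.485, -0.3526], [-0.002, -0.5859, -0.8104]]}
top {'fovy': 57.7631, 'cx': 256.6223, 'cy': 194.5256, 'xyz': [0.414, -0.0346, 0.9526], 'orientation': [[-0.0034, -0.9859, 0.1676], [-0.9996, -0.0012, -0.0274], [0.0273, -0.1676, -0.9855]]}
wrist {'fovy': 65.7065, 'cx': 253.0949, 'cy': 190.8493, 'T_tool_cam': [[0.0002, -0.9707, -0.2402, 0.0658], [1.0, 0.0001, 0.0004, 0.0008], [-0.0004, -0.2402, 0.9707, -0.1617], [0.0, 0.0, 0.0, 1.0]]}
```

View pics/scene0.png

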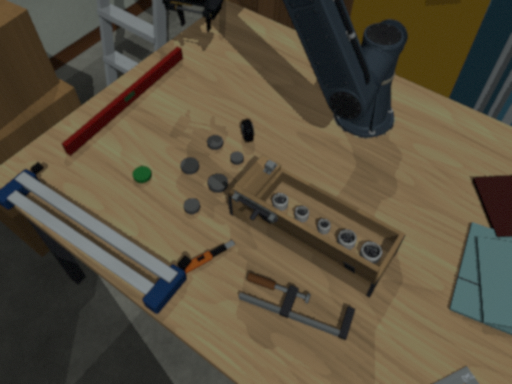

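View pics/top0.png

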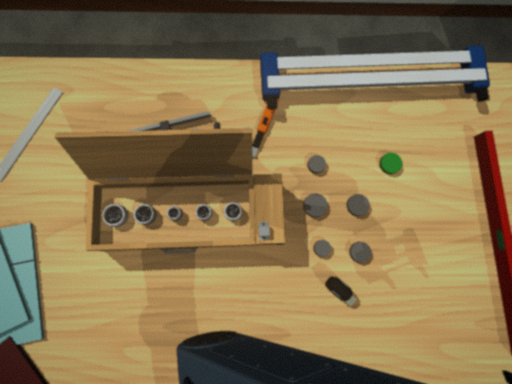

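The scene view shows five grey caps in front-right of the chest: (215,142), (190,165), (237,158), (217,182), (191,206). It also shows the green decoy at (142,174). The top view shows the caps at (317,164), (316,207), (358,206), (322,248), (361,253), the tub rims along row ~213 at columns 115–233, and the keeper at (265,231). Next I'll measure them.

```bash
cat > h.py <<'E'
from rig import *
import cv2,numpy as np
def ray(n,uv,st=None):
    i=camera_info(n);f=192/np.tan(np.radians(i["fovy"])/2)
    uv=np.atleast_2d(np.asarray(uv,float));d=(uv-[i["cx"],i["cy"]])/f
    if n=="wrist":
        T=np.array(i["T_tool_cam"]);R=np.array(st["tcp_rot"]);r=np.linalg.norm(d,axis=1,keepdims=True)+1e-12
        D=np.hstack([d/r*np.sin(r),np.cos(r)])
        return np.array(st["position"])+R@T[:3,3],D@(R@T[:3,:3]).T
    return np.array(i["xyz"]),np.hstack([d,np.ones((len(d),1))])@np.array(i["orientation"]).T
def onz(n,uv,z,st=None):
    o,D=ray(n,uv,st);return o+D*((z-o[2])/D[:,2:])
def circ(P):  # algebraic circle fit -> cx,cy,r
    A=np.c_[2*P[:,:2],np.ones(len(P))];s=np.linalg.lstsq(A,(P[:,:2]**2).sum(1),rcond=None)[0]
    return s[0],s[1],np.sqrt(s[2]+s[0]**2+s[1]**2)
def blobs(im,mask,amin,amax):
    c,_=cv2.findContours(mask.astype(np.uint8),cv2.RETR_EXTERNAL,cv2.CHAIN_APPROX_NONE)
    return [k[:,0].astype(float) for k in c if amin<cv2.contourArea(k)<amax]
E
python3 - <<'E'
from h import *
for n in("top","scene"):
    im=cv2.imread(f"pics/{n}0.png");im=cv2.resize(im,None,fx=4,fy=4,interpolation=cv2.INTER_CUBIC)
    hsv=cv2.cvtColor(im,cv2.COLOR_BGR2HSV)
    m=(hsv[...,1]<75)&(hsv[...,2]<160)
    print(n)
    for b in blobs(im,m,1000,12000):
        uv=(b+.5)/4-.5
        P=onz(n,uv,0.018);c=circ(P)
        res=np.std(np.hypot(P[:,0]-c[0],P[:,1]-c[1])-c[2])
        if res<.004:print(uv.mean(0).round(1),np.round(c,4),"res",res.round(4))
    cs=(slice(150*4,290*4),slice(60*4,400*4)) if n=="top" else (slice(110*4,300*4),slice(160*4,420*4))
    cv2.imwrite(f"pics/{n}1.png",cv2.resize(im[cs],None,fx=.55 if n=="top" else .75,fy=.55 if n=="top" else .75))
E
```

```text
top
[360.2 251.9] [ 0.4182 -0.3367  0.0265] res 0.0006
[322.2 248. ] [ 0.4285 -0.2351  0.0213] res 0.0004
[174.  213.1] [0.5224 0.1611 0.0192] res 0.0007
[203.4 211.8] [0.5256 0.0825 0.0219] res 0.0008
[144.1 214.2] [0.52   0.2402 0.0281] res 0.0012
[114.2 215. ] [0.5177 0.3193 0.0322] res 0.0017
[232.6 210.7] [0.5281 0.0035 0.0244] res 0.0011
[358.  204.7] [ 0.5453 -0.3376  0.0288] res 0.0005
[315.1 204.9] [ 0.5448 -0.2202  0.031 ] res 0.0007
[316.5 163.6] [ 0.6605 -0.2274  0.0238] res 0.0004
scene
[371.1 251.4] [0.478  0.292  0.0337] res 0.0018
[346.9 238.3] [0.4822 0.2146 0.0314] res 0.0022
[323.4 225.7] [0.487  0.1372 0.0249] res 0.0029
[301.4 213.2] [0.4892 0.0603 0.0273] res 0.0029
[191.3 205.5] [ 0.6669 -0.2243  0.0276] res 0.0018
[280.1 200.8] [ 0.4907 -0.0173  0.0303] res 0.0031
[217.4 182.6] [ 0.5516 -0.2169  0.0351] res 0.002
[189.2 165.3] [ 0.5524 -0.3341  0.0328] res 0.002
[236.5 157.3] [ 0.4349 -0.2324  0.0255] res 0.0024
[214.7 141.8] [ 0.4254 -0.333   0.0302] res 0.0022
```

View pics/top1.png

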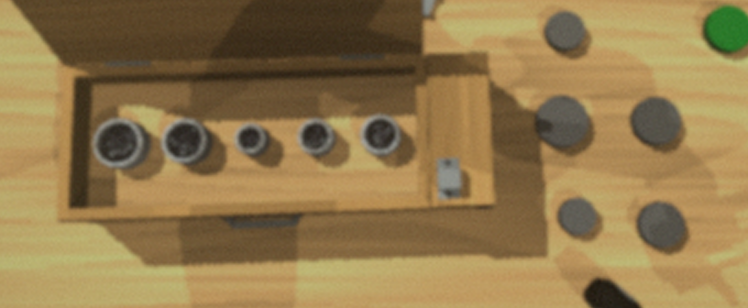

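View pics/scene1.png

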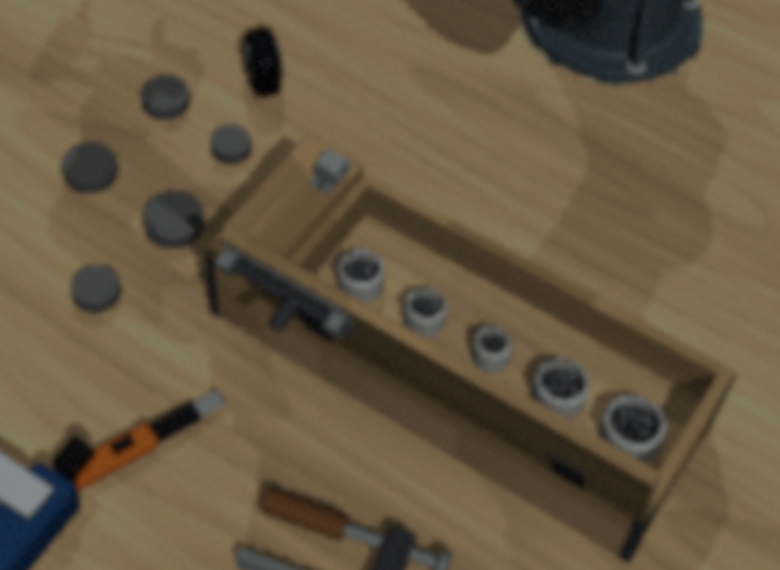

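The crops show five caps with clearly different radii, and the tubs left to right in the top view look like e, d, a, b, c. The bolt knob and straps are on the lid's far face. I'll fit the tub rims at their real height and plan the first wrist look.

```bash
cat >> h.py <<'E'
from scipy.spatial.transform import Rotation as Ro
def plan(tgt,yaw=None,n=None,st=None,p0=None):
    """rows (tool mm, rad) from the present pose to TCP tgt, tool down with tool x at yaw deg"""
    st=st or read_state();R=np.array(st["tcp_rot"]);p=np.array(st["position"] if p0 is None else p0);tgt=np.array(tgt)
    c=np.cos(np.radians(yaw if yaw is not None else np.degrees(np.arctan2(R[1,0],R[0,0]))));s=np.sin(np.radians(yaw)) if yaw is not None else np.sin(np.arctan2(R[1,0],R[0,0]))
    Rt=np.array([[c,s,0],[s,-c,0],[0,0,-1.]])
    rv=Ro.from_matrix(R.T@Rt).as_rotvec()
    n=n or int(max(np.ceil(np.linalg.norm(tgt-p)/.045),np.ceil(np.linalg.norm(rv)/.14),1))
    rows=[]
    for k in range(n):
        rows.append([np.round(R.T@(tgt-p)/(n-k)*1e3,1).tolist(),np.round(rv/n,3).tolist()])
        p=p+R@np.array(rows[-1][0])/1e3;R=R@Ro.from_rotvec(rows[-1][1]).as_matrix()
    for r in rows:print(r)
E
python3 - <<'E'
from h import *
n="top"
im=cv2.imread(f"pics/{n}0.png");im=cv2.resize(im,None,fx=4,fy=4,interpolation=cv2.INTER_CUBIC)
hsv=cv2.cvtColor(im,cv2.COLOR_BGR2HSV);m=(hsv[...,1]<75)&(hsv[...,2]<160)|((hsv[...,1]<50))
C=[]
for b in blobs(im,m,1500,12000):
    uv=(b+.5)/4-.5
    if uv[:,0].mean()<250 and abs(uv[:,1].mean()-212)<12:
        P=onz(n,uv,.084);C.append(circ(P));print(uv.mean(0).round(1),np.round(C[-1],4))
C=np.array(sorted(C,key=lambda c:c[1]));print(np.diff(C[:,:2],axis=0).round(4),np.polyfit(C[:,1],C[:,0],1))
plan([.49,-.30,.28],90)
E
```

```text
[174.  213.1] [0.5147 0.1473 0.0179]
[203.4 211.8] [0.5178 0.0743 0.0204]
[144.1 214.1] [0.5126 0.221  0.0263]
[114.2 215. ] [0.5104 0.2943 0.0299]
[232.6 210.8] [0.5201 0.0012 0.0229]
[[-0.0023  0.0732]
 [-0.003   0.073 ]
 [-0.0021  0.0737]
 [-0.0023  0.0733]] [-0.03349666  0.52005592]
[[37.6, -19.1, -5.8], [-0.0, -0.0, -0.126]]
[[39.7, -14.2, -5.8], [-0.0, -0.0, -0.126]]
[[41.2, -9.1, -5.8], [-0.0, -0.0, -0.126]]
[[42.0, -3.8, -5.8], [-0.0, -0.0, -0.126]]
[[42.2, 1.5, -5.8], [-0.0, -0.0, -0.126]]
[[41.6, 6.8, -5.8], [-0.0, -0.0, -0.126]]
[[40.5, 12.0, -5.7], [-0.0, -0.0, -0.126]]
[[38.6, 17.0, -5.8], [-0.0, -0.0, -0.126]]
[[36.2, 21.7, -5.7], [-0.0, -0.0, -0.126]]
[[33.2, 26.0, -5.8], [-0.0, -0.0, -0.126]]
```

{"op": "drive_tool", "data": {"motion": [[[38,-19,-6],[0,0,-0.13]],[[40,-14,-6],[0,0,-0.13]],[[41,-9,-6],[0,0,-0.13]],[[42,-4,-6],[0,0,-0.13]],[[42,2,-6],[0,0,-0.13]]]}}

```text
time_s: 0.65
position: [0.3397, -0.4459, 0.2525]
tcp_rot: [[0.572, 0.82, -0.0], [0.82, -0.572, 0.001], [0.0, -0.001, -1.0]]
force: [-0.3, -0.5, 0.6]
opening: 1.0
grasp_force: 0.0
```

{"op": "drive_tool", "data": {"motion": [[[42,7,-6],[0,0,-0.13]],[[40,12,-6],[0,0,-0.13]],[[39,17,-6],[0,0,-0.13]],[[36,22,-6],[0,0,-0.13]],[[33,26,-6],[0,0,-0.13]]]}}

```text
time_s: 1.15
position: [0.4868, -0.2944, 0.2826]
tcp_rot: [[-0.041, 0.999, -0.0], [0.999, 0.041, 0.0], [0.0, -0.0, -1.0]]
force: [0.0, -0.3, -0.5]
opening: 0.997
grasp_force: 0.0
```

```bash
cat >> h.py <<'E'
def wlook(name,z=.018,smax=75,vmax=160,amin=400,save=True):
    st=read_state();im0=capture("wrist")[:,:,::-1].copy()
    if save:cv2.imwrite(f"pics/{name}.png",im0)
    im=cv2.resize(im0,None,fx=4,fy=4,interpolation=cv2.INTER_CUBIC);hsv=cv2.cvtColor(im,cv2.COLOR_BGR2HSV)
    m=(hsv[...,1]<smax)&(hsv[...,2]<vmax);out=[]
    for b in blobs(im,m,amin*16,9000*16):
        uv=(b+.5)/4-.5;P=onz("wrist",uv,z,st);c=circ(P)
        res=np.std(np.hypot(P[:,0]-c[0],P[:,1]-c[1])-c[2])
        if res<.003:out.append((*uv.mean(0).round(1),*np.round(c,4),res.round(4)));print(out[-1])
    return st,out
E
python3 - <<'E'
from h import *
st,o=wlook("w1");print(np.round(st["position"],4),np.round(st["tcp_rot"],3).tolist(),st["time_s"])
E
```

```text
(np.float64(291.1), np.float64(193.9), np.float64(0.5467), np.float64(-0.3383), np.float64(0.0304), np.float64(0.0005))
(np.float64(207.4), np.float64(190.1), np.float64(0.421), np.float64(-0.3376), np.float64(0.028), np.float64(0.0006))
(np.float64(369.4), np.float64(126.6), np.float64(0.6601), np.float64(-0.2291), np.float64(0.026), np.float64(0.0009))
(np.float64(215.3), np.float64(122.4), np.float64(0.4309), np.float64(-0.237), np.float64(0.0225), np.float64(0.0003))
(np.float64(295.9), np.float64(115.5), np.float64(0.5463), np.float64(-0.2218), np.float64(0.0323), np.float64(0.0003))
[ 0.4868 -0.2944  0.2826] [[-0.041, 0.999, -0.0], [0.999, 0.041, 0.0], [0.0, -0.0, -1.0]] 1.15
```

View pics/w1.png

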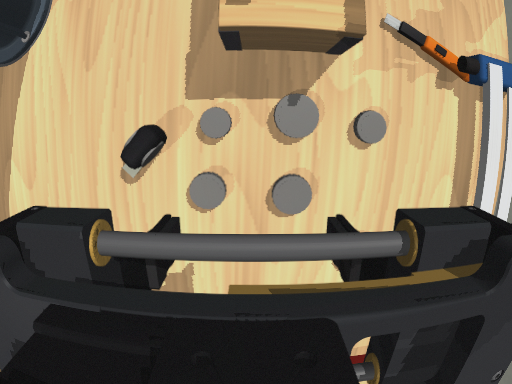

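The wrist view shows all five caps with radii matching a–e within 1 mm: e (296,115), d (291,194), c (207,190), a (215,122), b (369,127). The tub order along +y is c, b, a, d, e. I'll check the lid angle, then plan the grasp of cap_e.

```bash
python3 - <<'E'
from h import *
from scipy.optimize import brentq
im=cv2.imread("pics/top0.png").astype(int)
for u in(110,150,200):
    print(u,[int(v) for v in im[124:142,u].sum(1)])
    # candidates edge row -> lid angle (plane y const)
    for v in(131,134):
        o,D=ray("top",[[u,v]]);D=D[0]
        def f(t):
            hz=.1055+.17*np.sin(t);P=o+D*(hz-o[2])/D[2];hx=.6+.17*-np.cos(t)-.0335*(P[1]-.1475)
            return P[0]-hx
        print(v,brentq(f,1.2,2.4))
plan([.5463,-.2218,.10],92);print();plan([.5463,-.2218,.004],92,p0=[.5463,-.2218,.1])
E
```

```text
110 [412, 418, 411, 415, 416, 421, 407, 383, 363, 363, 372, 340, 259, 183, 195, 206, 199, 208]
131 1.9745273666381888
134 1.9266869818101215
150 [413, 406, 393, 374, 273, 203, 260, 340, 375, 374, 341, 252, 194, 192, 212, 206, 191, 186]
131 1.957919763251687
134 1.9107721011863794
200 [234, 294, 372, 403, 401, 379, 366, 364, 339, 281, 195, 142, 149, 156, 149, 152, 146, 153]
131 1.9374306912438757
134 1.8910803817882447
[[12.9, 11.5, 36.9], [0.001, -0.001, 0.003]]
[[13.0, 11.4, 36.8], [0.001, -0.001, 0.003]]
[[13.0, 11.5, 36.8], [0.001, -0.001, 0.003]]
[[13.1, 11.4, 36.8], [0.001, -0.001, 0.003]]
[[13.2, 11.5, 36.7], [0.001, -0.001, 0.003]]

[[-0.1, -0.2, 32.0], [0.002, -0.001, 0.005]]
[[-0.1, -0.1, 32.0], [0.002, -0.001, 0.005]]
[[-0.0, -0.0, 32.0], [0.002, -0.001, 0.005]]
```

{"op": "drive_tool", "data": {"motion": [[[13,11,37],[0,0,0]],[[13,12,37],[0,0,0]],[[13,11,37],[0,0,0]],[[13,11,37],[0,0,0]],[[13,12,36],[0,0,0]]], "gripper": 1}}

```text
time_s: 1.7
position: [0.5405, -0.2284, 0.0969]
tcp_rot: [[-0.035, 0.999, -0.0], [0.999, 0.035, 0.0], [0.0, -0.0, -1.0]]
force: [0.4, -0.5, -1.0]
opening: 1.0
grasp_force: 0.0
```

```bash
python3 - <<'E'
from h import *
st,o=wlook("w2");print(np.round(st["position"],4))
E
```

```text
(np.float64(259.6), np.float64(186.6), np.float64(0.5466), np.float64(-0.2206), np.float64(0.0323), np.float64(0.0004))
[ 0.5405 -0.2284  0.0969]
```

View pics/w2.png

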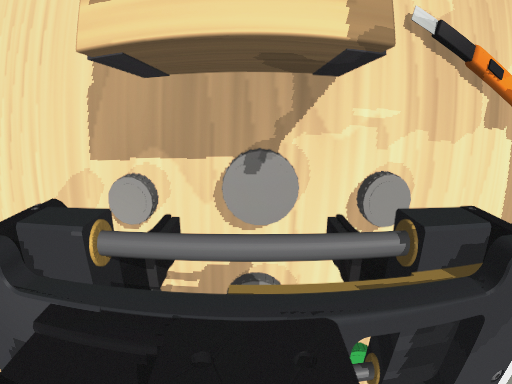

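The picture shows cap_e centred at (260,187), with the fingers straddling it left and right and no neighbours in the way. I'll settle and descend part way.

{"op": "drive_tool", "data": {"motion": [[[0,0,30],[0,0,0]],[[0,0,20],[0,0,0]],[[0,0,0],[0,0,0]],[[0,0,0],[0,0,0]]]}}

```text
time_s: 2.15
position: [0.5405, -0.2294, 0.0489]
tcp_rot: [[-0.036, 0.999, -0.0], [0.999, 0.036, 0.0], [0.0, -0.0, -1.0]]
force: [0.7, 0.1, 1.0]
opening: 1.0
grasp_force: 0.0
```

```bash
python3 - <<'E'
from h import *
plan([.5466,-.2209,.004],92);print(read_state()["qvel"])
E
```

```text
[[4.1, 3.2, 22.4], [-0.0, -0.0, 0.0]]
[[4.1, 3.2, 22.5], [-0.0, -0.0, 0.0]]
[-0.06046461 -1.56462635 -0.86633293 -0.03110524 -0.31859361  0.05112315]
```

{"op": "drive_tool", "data": {"motion": [[[4,3,15],[0,0,0]],[[4,3,15],[0,0,0]],[[0,0,14],[0,0,0]],[[0,0,0],[0,0,0]]]}}

```text
time_s: 2.55
position: [0.5449, -0.2195, 0.0022]
tcp_rot: [[-0.037, 0.999, -0.004], [0.999, 0.037, 0.002], [0.003, -0.004, -1.0]]
force: [-0.2, 0.2, -0.2]
opening: 1.0
grasp_force: 0.0
```

```bash
python3 - <<'E'
from h import *
plan([.5466,-.2209,.004],92)
E
```

```text
[[-1.4, 1.7, -1.8], [-0.004, -0.003, 0.002]]
```

{"op": "drive_tool", "data": {"motion": [[[-1,1,-2],[0,0,0]],[[0,0,0],[0,0,0]]]}}

```text
time_s: 2.75
position: [0.548, -0.2223, 0.007]
tcp_rot: [[-0.036, 0.999, 0.001], [0.999, 0.036, -0.001], [-0.001, 0.001, -1.0]]
force: [0.6, -0.5, 0.2]
opening: 0.999
grasp_force: 0.0
```

{"op": "drive_tool", "data": {"motion": [[[0,0,0],[0,0,0]],[[0,0,0],[0,0,0]],[[0,0,0],[0,0,0]],[[0,0,0],[0,0,0]],[[0,0,0],[0,0,0]]], "gripper": 0}}

```text
time_s: 3.25
position: [0.5474, -0.2218, 0.0068]
tcp_rot: [[-0.036, 0.999, 0.0], [0.999, 0.036, -0.0], [-0.0, 0.0, -1.0]]
force: [0.5, -1.2, 1.6]
opening: 0.74
grasp_force: 30.0
```

```bash
python3 - <<'E'
from h import *
for i in range(3):print(np.round(read_state()["position"],4))
plan([.49,-.1,.28],92)
E
```

```text
[ 0.5474 -0.2218  0.0068]
[ 0.5474 -0.2218  0.0068]
[ 0.5474 -0.2218  0.0068]
[[17.7, -7.6, -39.0], [0.0, 0.0, 0.0]]
[[17.7, -7.6, -39.0], [0.0, 0.0, 0.0]]
[[17.7, -7.5, -39.0], [0.0, 0.0, 0.0]]
[[17.7, -7.6, -39.1], [0.0, 0.0, 0.0]]
[[17.6, -7.5, -39.0], [0.0, 0.0, 0.0]]
[[17.7, -7.6, -39.1], [0.0, 0.0, 0.0]]
[[17.6, -7.5, -39.0], [0.0, 0.0, 0.0]]
```

{"op": "drive_tool", "data": {"motion": [[[0,0,-40],[0,0,0]],[[0,0,-50],[0,0,0]],[[0,0,-50],[0,0,0]],[[15,-4,-50],[0,0,0]],[[40,-7,-15],[0,0,0]]]}}

```text
time_s: 3.75
position: [0.5387, -0.1718, 0.215]
tcp_rot: [[-0.032, 0.999, 0.012], [0.999, 0.032, -0.008], [-0.008, 0.012, -1.0]]
force: [0.7, 0.5, -0.9]
opening: 0.742
grasp_force: 30.0
```

{"op": "drive_tool", "data": {"motion": [[[45,-4,0],[0,0,0]],[[45,-4,0],[0,0,0]],[[45,-3,0],[0,0,0]],[[45,-3,0],[0,0,0]],[[45,-3,0],[0,0,0]]]}}

```text
time_s: 4.25
position: [0.5088, 0.0581, 0.2094]
tcp_rot: [[-0.036, 0.999, 0.0], [0.999, 0.036, 0.0], [0.0, 0.0, -1.0]]
force: [0.7, 0.7, 0.9]
opening: 0.743
grasp_force: 30.0
```

{"op": "drive_tool", "data": {"motion": [[[45,0,0],[0,0,0]],[[45,0,0],[0,0,0]],[[30,0,0],[0,0,0]],[[10,0,0],[0,0,0]],[[0,0,0],[0,0,0]]]}}

```text
time_s: 4.75
position: [0.5044, 0.1873, 0.2092]
tcp_rot: [[-0.039, 0.999, -0.0], [0.999, 0.039, -0.0], [-0.0, -0.0, -1.0]]
force: [-0.5, -0.6, 0.3]
opening: 0.741
grasp_force: 30.0
```

```bash
python3 - <<'E'
from h import *
st,o=wlook("w3",z=.084,vmax=256);print(np.round(st["position"],4),np.round(st["tcp_rot"],3).tolist(),st["grasp_force"])
E
```

```text
[0.5044 0.1873 0.2092] [[-0.039, 0.999, -0.0], [0.999, 0.039, -0.0], [-0.0, -0.0, -1.0]] 30.00015366822481
```

View pics/w3.png

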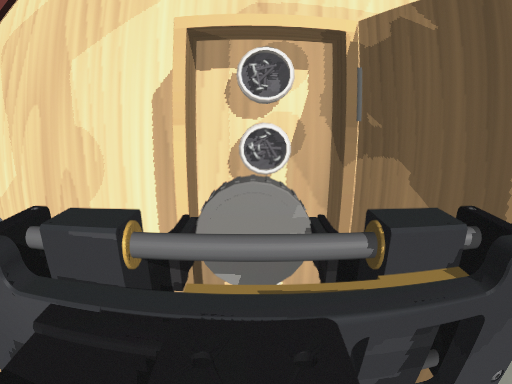

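The picture shows tub e's white rim at (266,74), tub d's at (265,148), and the held cap at (255,235). The cap sits straight in the fingers. Next I'll fit the rims and the held cap's offset from the TCP.

```bash
cat >> h.py <<'E'
def rims(name,z=.084,im0=None,st=None):
    if im0 is None:
        st=read_state();im0=capture("wrist")[:,:,::-1].copy();cv2.imwrite(f"pics/{name}.png",im0)
    im=cv2.resize(im0,None,fx=4,fy=4,interpolation=cv2.INTER_CUBIC);hsv=cv2.cvtColor(im,cv2.COLOR_BGR2HSV)
    m=(hsv[...,1]<45)&(hsv[...,2]>165);out=[]
    for b in blobs(im,m,3000,60000):
        h=cv2.convexHull(b.astype(np.float32))[:,0].astype(float);uv=(h+.5)/4-.5
        P=onz("wrist",uv,z,st);c=circ(P);res=np.std(np.hypot(P[:,0]-c[0],P[:,1]-c[1])-c[2])
        if res<.003:print("rim",uv.mean(0).round(0),np.round(c,4),res.round(4));out.append(c)
    return st,out
def held(im0,st,rmm,dz,v0=178,v1=225):
    """held cap's top circle, arc above the rod, in tool mm (x,y)"""
    im=cv2.resize(im0,None,fx=4,fy=4,interpolation=cv2.INTER_CUBIC);hsv=cv2.cvtColor(im,cv2.COLOR_BGR2HSV)
    m=((hsv[...,1]<40)&(hsv[...,2]<165)&(hsv[...,2]>85)).astype(np.uint8);m[:,:4*185]=0;m[:,4*325:]=0;m[4*228:]=0
    b=max(blobs(im,m,3000,1e6),key=len);uv=(b+.5)/4-.5;uv=uv[uv[:,1]<226]
    P=onz("wrist",uv,st["position"][2]+dz,st);Q=(P-st["position"])@np.array(st["tcp_rot"])*1e3
    c=circ(Q);print("held top tool mm",np.round(c,2),"expect r",rmm)
    # fixed-radius: x offset from the topmost points
    print("front x - r:",np.round(Q[:,0].max()-rmm,2), "n",len(Q))
E
python3 - <<'E'
from h import *
im=cv2.imread("pics/w3.png");st=read_state()
rims("",im0=im,st=st);held(im,st,32.5,.0112)
E
```

```text
rim [265. 147.] [0.5152 0.2224 0.025 ] 0.0002
rim [264.  72.] [0.5131 0.2956 0.0271] 0.0003
held top tool mm [ 4.05  1.15 30.42] expect r 32.5
front x - r: 3.41 n 924
```

{"op": "drive_tool", "data": {"motion": [[[30,2,20],[0,0,0]],[[40,3,35],[0,0,0]],[[33,3,40],[0,0,0]],[[5,1,5],[0,0,0]],[[0,0,0],[0,0,0]]]}}

```text
time_s: 5.3
position: [0.5093, 0.2896, 0.1114]
tcp_rot: [[-0.036, 0.999, -0.003], [0.999, 0.036, -0.002], [-0.002, -0.003, -1.0]]
force: [-0.1, -0.2, -0.2]
opening: 0.746
grasp_force: 30.0
```

{"op": "drive_tool", "data": {"motion": [[[0,0,0],[0,0,0]],[[0,0,0],[0,0,0]]]}}

```text
time_s: 5.5
position: [0.5111, 0.2896, 0.1147]
tcp_rot: [[-0.034, 0.999, 0.003], [0.999, 0.034, 0.001], [0.0, 0.003, -1.0]]
force: [0.1, -0.9, -0.8]
opening: 0.741
grasp_force: 30.0
```

```bash
python3 - <<'E'
from h import *
plan([.513,.2953,.095],92)
st,o=rims("w4");held(cv2.imread("pics/w4.png"),st,32.5,.0112)
E
```

```text
[[5.6, 2.0, 19.7], [0.003, -0.0, -0.001]]
rim [263. 175.] [0.5128 0.2983 0.0273] 0.0004
rim [506.  10.] [0.727  0.4832 0.0147] 0.0012
held top tool mm [ 7.09  1.12 28.9 ] expect r 32.5
front x - r: 5.75 n 1331
```

{"op": "drive_tool", "data": {"motion": [[[6,2,8],[0,0,0]],[[0,0,8],[0,0,0]],[[0,0,0],[0,0,0]],[[0,0,0],[0,0,0]]]}}

```text
time_s: 5.95
position: [0.5111, 0.2969, 0.0964]
tcp_rot: [[-0.036, 0.999, -0.001], [0.999, 0.036, -0.0], [-0.0, -0.001, -1.0]]
force: [1.0, -0.1, -1.1]
opening: 0.742
grasp_force: 30.0
```

{"op": "drive_tool", "data": {"motion": [[[0,0,4],[0,0,0]],[[0,0,4],[0,0,0]],[[0,0,0],[0,0,0]]]}}

```text
time_s: 6.25
position: [0.511, 0.2968, 0.0882]
tcp_rot: [[-0.036, 0.999, -0.001], [0.999, 0.036, -0.0], [-0.0, -0.001, -1.0]]
force: [-0.0, 0.3, 0.2]
opening: 0.745
grasp_force: 3.0
```

The grip slackened to 3 N, so I'll re-close and check before pressing on.

{"op": "drive_tool", "data": {"motion": [[[0,0,0],[0,0,0]],[[0,0,0],[0,0,0]],[[0,0,0],[0,0,0]]], "gripper": 0}}

```text
time_s: 6.55
position: [0.5116, 0.297, 0.0891]
tcp_rot: [[-0.036, 0.999, 0.0], [0.999, 0.036, 0.0], [0.0, 0.0, -1.0]]
force: [-0.3, 0.5, -0.1]
opening: 0.737
grasp_force: 30.0
```

```bash
python3 - <<'E'
from h import *
im=capture("wrist")[:,:,::-1];cv2.imwrite("pics/w5.png",im);a=cv2.imread("pics/w3.png")
cv2.imwrite("pics/w5c.png",cv2.resize(np.hstack([a[140:290,160:350],im[140:290,160:350]]),None,fx=2,fy=2))
E
```

```text
(no output)
```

View pics/w5c.png

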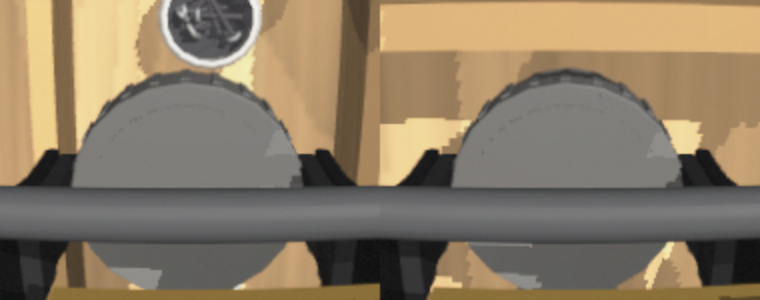

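The left and right crops match, so the cap stayed in place in the fingers. It's already 2–3 mm over the rim with no force. I'll press it on.

{"op": "drive_tool", "data": {"motion": [[[0,0,5],[0,0,0]],[[0,0,4],[0,0,0]],[[0,0,3],[0,0,0]],[[0,0,2],[0,0,0]],[[0,0,0],[0,0,0]]]}}

```text
time_s: 7.1
position: [0.5112, 0.2969, 0.0758]
tcp_rot: [[-0.036, 0.999, -0.0], [0.999, 0.036, -0.0], [-0.0, -0.001, -1.0]]
force: [-2.6, -1.0, 7.1]
opening: 0.737
grasp_force: 30.0
```

{"op": "drive_tool", "data": {"motion": [[[0,0,2],[0,0,0]],[[0,0,1],[0,0,0]],[[0,0,0],[0,0,0]]]}}

```text
time_s: 7.4
position: [0.5112, 0.2969, 0.0757]
tcp_rot: [[-0.036, 0.999, 0.0], [0.999, 0.036, -0.0], [-0.0, 0.0, -1.0]]
force: [-6.1, -2.9, 23.6]
opening: 0.744
grasp_force: 30.0
```

Seated: the cap's lower edge is at 69 mm, as it must be, with force rising against the stop. I'll release, lift and go back for cap_d.

{"op": "drive_tool", "data": {"motion": [[[0,0,-2],[0,0,0]],[[0,0,-1],[0,0,0]],[[0,0,0],[0,0,0]],[[0,0,-10],[0,0,0]],[[0,0,-40],[0,0,0]]], "gripper": 1}}

```text
time_s: 7.9
position: [0.5083, 0.2957, 0.1215]
tcp_rot: [[-0.036, 0.999, -0.01], [0.999, 0.036, -0.004], [-0.003, -0.01, -1.0]]
force: [-0.3, 0.1, -0.1]
opening: 0.99
grasp_force: 0.0
```

{"op": "drive_tool", "data": {"motion": [[[-20,0,-45],[0,0,0]],[[-45,2,-20],[0,0,0]],[[-49,1,0],[0,0,0]],[[-49,1,0],[0,0,0]],[[-49,1,0],[0,0,0]]]}}

```text
time_s: 8.4
position: [0.5242, 0.0837, 0.1906]
tcp_rot: [[-0.037, 0.999, 0.001], [0.999, 0.037, -0.0], [-0.0, 0.001, -1.0]]
force: [1.7, 0.3, 0.8]
opening: 0.998
grasp_force: 0.0
```

{"op": "drive_tool", "data": {"motion": [[[-49,1,0],[0,0,0]],[[-49,1,0],[0,0,0]],[[-49,1,0],[0,0,0]],[[-49,1,0],[0,0,0]],[[-49,1,0],[0,0,0]]]}}

```text
time_s: 8.9
position: [0.5378, -0.1614, 0.1902]
tcp_rot: [[-0.036, 0.999, 0.0], [0.999, 0.036, 0.0], [0.0, 0.0, -1.0]]
force: [2.5, 1.4, -1.2]
opening: 1.0
grasp_force: 0.0
```

{"op": "drive_tool", "data": {"motion": [[[-49,1,0],[0,0,0]],[[-49,1,0],[0,0,0]],[[-40,1,0],[0,0,0]],[[0,0,0],[0,0,0]],[[0,0,0],[0,0,0]]]}}

```text
time_s: 9.4
position: [0.5454, -0.2979, 0.1896]
tcp_rot: [[-0.034, 0.999, -0.001], [0.999, 0.034, 0.001], [0.001, -0.001, -1.0]]
force: [0.0, 0.1, -0.0]
opening: 1.002
grasp_force: 0.0
```

```bash
python3 - <<'E'
from h import *
st,o=wlook("w6");print(np.round(st["position"],4),st["time_s"])
plan([.5467,-.3383,.06],92)
E
```

```text
(np.float64(157.0), np.float64(121.1), np.float64(0.4327), np.float64(-0.237), np.float64(0.0232), np.float64(0.0007))
(np.float64(353.7), np.float64(121.2), np.float64(0.6607), np.float64(-0.2291), np.float64(0.0256), np.float64(0.0007))
[ 0.5454 -0.2979  0.1896] 9.4
[[-10.5, 0.0, 32.4], [-0.0, -0.0, 0.0]]
[[-10.5, 0.0, 32.4], [-0.0, -0.0, 0.0]]
[[-10.5, 0.0, 32.3], [-0.0, -0.0, 0.0]]
[[-10.5, 0.0, 32.4], [-0.0, -0.0, 0.0]]
```

{"op": "drive_tool", "data": {"motion": [[[-16,0,25],[0,0,0]],[[-20,0,35],[0,0,0]],[[-15,0,30],[0,0,0]],[[0,0,0],[0,0,0]],[[0,0,0],[0,0,0]]]}}

```text
time_s: 9.95
position: [0.5476, -0.3461, 0.0999]
tcp_rot: [[-0.037, 0.999, -0.002], [0.999, 0.037, 0.002], [0.002, -0.001, -1.0]]
force: [0.2, 1.0, 0.3]
opening: 0.996
grasp_force: 0.0
```

```bash
python3 - <<'E'
from h import *
st,o=wlook("w7");print(np.round(st["position"],4),st["time_s"])
plan([.5467,-.3383,.006],92,n=3)
E
```

```text
(np.float64(252.4), np.float64(186.3), np.float64(0.5475), np.float64(-0.3389), np.float64(0.0299), np.float64(0.0004))
(np.float64(126.0), np.float64(70.0), np.float64(0.4337), np.float64(-0.2384), np.float64(0.0239), np.float64(0.0011))
(np.float64(385.5), np.float64(71.5), np.float64(0.6599), np.float64(-0.2305), np.float64(0.0264), np.float64(0.0012))
[ 0.5476 -0.3461  0.0999] 9.95
[[2.8, -0.5, 31.7], [0.0, -0.0, 0.001]]
[[2.8, -0.4, 31.7], [0.0, -0.0, 0.001]]
[[2.8, -0.5, 31.6], [0.0, -0.0, 0.001]]
```

{"op": "drive_tool", "data": {"motion": [[[3,0,35],[0,0,0]],[[4,0,35],[0,0,0]],[[0,0,20],[0,0,0]],[[0,0,4],[0,0,0]],[[0,0,0],[0,0,0]]]}}

```text
time_s: 10.5
position: [0.5484, -0.3407, 0.0073]
tcp_rot: [[-0.037, 0.999, 0.001], [0.999, 0.037, -0.001], [-0.001, 0.001, -1.0]]
force: [-0.3, -0.3, 0.1]
opening: 0.999
grasp_force: 0.0
```

{"op": "drive_tool", "data": {"motion": [[[0,0,0],[0,0,0]],[[0,0,0],[0,0,0]],[[0,0,0],[0,0,0]],[[0,0,0],[0,0,0]],[[0,0,0],[0,0,0]]], "gripper": 0}}

```text
time_s: 11.0
position: [0.5477, -0.3414, 0.0066]
tcp_rot: [[-0.036, 0.999, 0.001], [0.999, 0.036, -0.001], [-0.001, 0.001, -1.0]]
force: [-0.7, -0.0, 2.9]
opening: 0.686
grasp_force: 30.0
```

{"op": "drive_tool", "data": {"motion": [[[0,0,-40],[0,0,0]],[[0,0,-50],[0,0,0]],[[5,0,-50],[0,0,0]],[[25,-1,-40],[0,0,0]],[[48,-1,-10],[0,0,0]]]}}

```text
time_s: 11.5
position: [0.5461, -0.2678, 0.2014]
tcp_rot: [[-0.032, 0.999, 0.011], [0.999, 0.032, -0.009], [-0.009, 0.011, -1.0]]
force: [1.7, -0.5, 0.0]
opening: 0.685
grasp_force: 30.0
```

{"op": "drive_tool", "data": {"motion": [[[49,-1,0],[0,0,0]],[[49,-1,0],[0,0,0]],[[49,-2,0],[0,0,0]],[[49,-2,0],[0,0,0]],[[49,-2,0],[0,0,0]]]}}

```text
time_s: 12.0
position: [0.5253, -0.0169, 0.1958]
tcp_rot: [[-0.035, 0.999, 0.0], [0.999, 0.035, 0.0], [0.0, 0.0, -1.0]]
force: [0.8, 0.2, -0.4]
opening: 0.69
grasp_force: 30.0
```

{"op": "drive_tool", "data": {"motion": [[[49,-1,0],[0,0,0]],[[49,-1,0],[0,0,0]],[[49,-1,0],[0,0,0]],[[40,-1,0],[0,0,0]],[[0,0,0],[0,0,0]]]}}

```text
time_s: 12.5
position: [0.514, 0.1726, 0.1957]
tcp_rot: [[-0.042, 0.999, -0.0], [0.999, 0.042, 0.002], [0.002, -0.0, -1.0]]
force: [0.0, -0.7, 0.2]
opening: 0.686
grasp_force: 30.0
```

```bash
python3 - <<'E'
from h import *
st,o=rims("w8");print(np.round(st["position"],4),st["grasp_force"])
plan([.5135,.2213,.10],92)
E
```

```text
rim [257. 130.] [0.5153 0.2235 0.0249] 0.0002
[0.514  0.1726 0.1957] 30.000679534859955
[[17.0, 0.4, 31.9], [-0.0, 0.0, 0.002]]
[[17.1, 0.4, 31.8], [-0.0, 0.0, 0.002]]
[[17.0, 0.3, 31.9], [-0.0, 0.0, 0.002]]
```

{"op": "drive_tool", "data": {"motion": [[[16,0,32],[0,0,0]],[[18,0,32],[0,0,0]],[[15,0,30],[0,0,0]],[[0,0,0],[0,0,0]],[[0,0,0],[0,0,0]]]}}

```text
time_s: 13.05
position: [0.5135, 0.2157, 0.1015]
tcp_rot: [[-0.035, 0.999, -0.001], [0.999, 0.035, -0.001], [-0.001, -0.001, -1.0]]
force: [0.4, 1.0, 0.1]
opening: 0.682
grasp_force: 30.0
```

```bash
python3 - <<'E'
from h import *
print(np.round(read_state()["position"],4));plan([.5140,.2215,.088],92,n=2)
E
```

```text
[0.5135 0.2157 0.1015]
[[2.9, 0.4, 6.7], [-0.001, 0.0, 0.0]]
[[2.9, 0.3, 6.8], [-0.001, 0.0, 0.0]]
```

{"op": "drive_tool", "data": {"motion": [[[6,0.5,0],[0,0,0]],[[0,0,5],[0,0,0]],[[0,0,4],[0,0,0]],[[0,0,4],[0,0,0]],[[0,0,0],[0,0,0]]]}}

```text
time_s: 13.55
position: [0.5133, 0.2227, 0.0883]
tcp_rot: [[-0.036, 0.999, -0.001], [0.999, 0.036, -0.0], [-0.0, -0.001, -1.0]]
force: [-0.2, -0.8, -0.5]
opening: 0.683
grasp_force: 30.0
```

{"op": "drive_tool", "data": {"motion": [[[0,0,3],[0,0,0]],[[0,0,0],[0,0,0]]]}}

```text
time_s: 13.75
position: [0.5138, 0.2227, 0.0854]
tcp_rot: [[-0.036, 0.999, 0.0], [0.999, 0.036, -0.001], [-0.001, 0.0, -1.0]]
force: [1.3, -1.4, 0.6]
opening: 0.684
grasp_force: 30.0
```

{"op": "drive_tool", "data": {"motion": [[[0,0,4],[0,0,0]],[[0,0,4],[0,0,0]],[[0,0,3],[0,0,0]],[[0,0,2],[0,0,0]],[[0,0,0],[0,0,0]]]}}

```text
time_s: 14.25
position: [0.5139, 0.2227, 0.0754]
tcp_rot: [[-0.036, 0.999, 0.001], [0.999, 0.036, -0.0], [-0.0, 0.001, -1.0]]
force: [-4.4, -4.1, 20.2]
opening: 0.684
grasp_force: 30.0
```

Seated. I'll release and go for cap_c, checking the tape's position on the way.

{"op": "drive_tool", "data": {"motion": [[[0,0,-2],[0,0,0]],[[0,0,0],[0,0,0]],[[0,0,0],[0,0,0]],[[0,0,-10],[0,0,0]],[[0,0,-40],[0,0,0]]], "gripper": 1}}

```text
time_s: 14.75
position: [0.5104, 0.2224, 0.1216]
tcp_rot: [[-0.036, 0.999, -0.01], [0.999, 0.036, -0.002], [-0.002, -0.01, -1.0]]
force: [0.4, 0.5, -0.1]
opening: 0.98
grasp_force: 0.0
```

{"op": "drive_tool", "data": {"motion": [[[-20,0,-45],[0,0,0]],[[-45,-5,-20],[0,0,0]],[[-48,-9,0],[0,0,0]],[[-48,-9,0],[0,0,0]],[[-48,-9,0],[0,0,0]]]}}

```text
time_s: 15.25
position: [0.4889, 0.0116, 0.1904]
tcp_rot: [[-0.037, 0.999, 0.001], [0.999, 0.037, -0.0], [-0.0, 0.001, -1.0]]
force: [0.8, -0.6, 0.7]
opening: 0.996
grasp_force: 0.0
```

{"op": "drive_tool", "data": {"motion": [[[-48,-9,0],[0,0,0]],[[-48,-9,0],[0,0,0]],[[-48,-9,0],[0,0,0]],[[-48,-9,0],[0,0,0]],[[-48,-9,0],[0,0,0]]]}}

```text
time_s: 15.75
position: [0.4524, -0.2303, 0.19]
tcp_rot: [[-0.036, 0.999, 0.0], [0.999, 0.036, 0.0], [0.0, 0.0, -1.0]]
force: [0.5, -0.1, 0.3]
opening: 0.998
grasp_force: 0.0
```

{"op": "drive_tool", "data": {"motion": [[[-48,-9,0],[0,0,0]],[[-48,-9,0],[0,0,0]],[[-30,-7,0],[0,0,0]],[[0,0,0],[0,0,0]]]}}

```text
time_s: 16.15
position: [0.4322, -0.3604, 0.19]
tcp_rot: [[-0.031, 1.0, 0.002], [1.0, 0.031, -0.003], [-0.003, 0.002, -1.0]]
force: [0.4, 1.2, 0.4]
opening: 1.001
grasp_force: 0.0
```

```bash
python3 - <<'E'
from h import *
print(np.round(read_state()["position"],4));plan([.422,-.3455,.10],92)
# tape: dark blob in first top picture
im=cv2.imread("pics/top0.png");m=(im.max(2)<45)
for b in blobs(im,m,100,2000):
    if 300<b[:,0].mean()<400 and 250<b[:,1].mean()<320:
        for z in(0,.062):P=onz("top",b,z);print(z,P[:,:2].min(0).round(3),P[:,:2].max(0).round(3))
E
```

```text
[ 0.4322 -0.3604  0.19  ]
[[5.2, -3.3, 30.0], [0.001, 0.001, -0.001]]
[[5.1, -3.2, 30.0], [0.001, 0.001, -0.001]]
[[5.1, -3.2, 30.0], [0.001, 0.001, -0.001]]
0 [ 0.294 -0.312] [ 0.349 -0.249]
0.062 [ 0.302 -0.294] [ 0.353 -0.235]
```

{"op": "drive_tool", "data": {"motion": [[[5,-3,30],[0,0,0]],[[5,-3,30],[0,0,0]],[[5,-4,30],[0,0,0]],[[0,0,0],[0,0,0]],[[0,0,0],[0,0,0]]]}}

```text
time_s: 16.65
position: [0.4222, -0.3399, 0.0999]
tcp_rot: [[-0.037, 0.999, -0.0], [0.999, 0.037, 0.001], [0.001, -0.0, -1.0]]
force: [0.3, -0.2, -0.2]
opening: 1.001
grasp_force: 0.0
```

```bash
python3 - <<'E'
from h import *
st,o=wlook("w9");print(np.round(st["position"],4),st["time_s"])
if o:
    c=min(o,key=lambda q:abs(q[4]-.0275)); plan([c[2],c[3]-.0005,.006],92,n=3)
E
```

```text
(np.float64(249.6), np.float64(192.2), np.float64(0.4199), np.float64(-0.3379), np.float64(0.0275), np.float64(0.0005))
(np.float64(484.1), np.float64(98.8), np.float64(0.6554), np.float64(-0.2305), np.float64(0.0289), np.float64(0.0025))
(np.float64(266.1), np.float64(74.5), np.float64(0.43), np.float64(-0.2378), np.float64(0.0223), np.float64(0.0003))
[ 0.4222 -0.3399  0.0999] 16.65
[[0.9, -1.0, 31.6], [0.0, 0.0, 0.001]]
[[0.9, -1.0, 31.6], [0.0, 0.0, 0.001]]
[[1.0, -1.0, 31.6], [0.0, 0.0, 0.001]]
```

{"op": "drive_tool", "data": {"motion": [[[2,-1,35],[0,0,0]],[[2,-1,35],[0,0,0]],[[0,-1,20],[0,0,0]],[[0,0,4],[0,0,0]],[[0,0,0],[0,0,0]]]}}

```text
time_s: 17.2
position: [0.4197, -0.3377, 0.0066]
tcp_rot: [[-0.036, 0.999, 0.001], [0.999, 0.036, -0.002], [-0.002, 0.001, -1.0]]
force: [0.0, -0.6, -0.3]
opening: 1.003
grasp_force: 0.0
```

{"op": "drive_tool", "data": {"motion": [[[0,0,0],[0,0,0]],[[0,0,0],[0,0,0]],[[0,0,0],[0,0,0]],[[0,0,0],[0,0,0]],[[0,0,0],[0,0,0]]], "gripper": 0}}

```text
time_s: 17.7
position: [0.4189, -0.337, 0.0061]
tcp_rot: [[-0.036, 0.999, 0.001], [0.999, 0.036, -0.001], [-0.001, 0.0, -1.0]]
force: [1.3, -0.3, 3.2]
opening: 0.629
grasp_force: 28.2
```

{"op": "drive_tool", "data": {"motion": [[[0,0,-40],[0,0,0]],[[0,0,-50],[0,0,0]],[[5,5,-50],[0,0,0]],[[25,15,-40],[0,0,0]],[[45,17,-10],[0,0,0]]]}}

```text
time_s: 18.2
position: [0.4563, -0.2646, 0.2003]
tcp_rot: [[-0.032, 0.999, 0.01], [0.999, 0.032, -0.009], [-0.009, 0.009, -1.0]]
force: [1.2, 0.3, -0.1]
opening: 0.63
grasp_force: 30.0
```

{"op": "drive_tool", "data": {"motion": [[[45,18,0],[0,0,0]],[[45,18,0],[0,0,0]],[[45,16,0],[0,0,0]],[[45,14,0],[0,0,0]],[[40,10,0],[0,0,0]]]}}

```text
time_s: 18.7
position: [0.5212, -0.0357, 0.1952]
tcp_rot: [[-0.037, 0.999, 0.0], [0.999, 0.037, 0.0], [0.0, 0.0, -1.0]]
force: [1.4, -0.5, -0.7]
opening: 0.631
grasp_force: 30.0
```

{"op": "drive_tool", "data": {"motion": [[[20,5,0],[0,0,0]],[[0,0,0],[0,0,0]],[[0,0,0],[0,0,0]]]}}

```text
time_s: 19.0
position: [0.525, -0.0176, 0.1951]
tcp_rot: [[-0.038, 0.999, -0.0], [0.999, 0.038, -0.0], [-0.0, -0.0, -1.0]]
force: [0.1, 0.3, -0.6]
opening: 0.629
grasp_force: 30.0
```

```bash
python3 - <<'E'
from h import *
st,o=rims("w10");print(np.round(st["position"],4),st["grasp_force"])
plan([.5205,.0023,.10],92)
E
```

```text
rim [249. 164.] [0.5225 0.0027 0.0227] 0.0004
rim [252.  87.] [0.5202 0.0751 0.0199] 0.0003
rim [251.  16.] [0.5179 0.1485 0.0173] 0.0006
[ 0.525  -0.0176  0.1951] 30.0000190269202
[[6.9, -1.3, 31.7], [-0.0, 0.0, 0.0]]
[[7.0, -1.2, 31.7], [-0.0, 0.0, 0.0]]
[[6.9, -1.3, 31.7], [-0.0, 0.0, 0.0]]
```

{"op": "drive_tool", "data": {"motion": [[[8,-1,32],[0,0,0]],[[8,-1,32],[0,0,0]],[[8,-2,30],[0,0,0]],[[0,0,0],[0,0,0]],[[0,0,0],[0,0,0]]]}}

```text
time_s: 19.55
position: [0.5205, 0.0049, 0.1012]
tcp_rot: [[-0.035, 0.999, -0.001], [0.999, 0.035, -0.0], [-0.0, -0.001, -1.0]]
force: [0.6, 0.3, -0.3]
opening: 0.628
grasp_force: 30.0
```

```bash
python3 - <<'E'
from h import *
plan([.521,.0025,.088],92,n=2)
E
```

```text
[[-1.2, 0.2, 6.6], [-0.0, 0.0, -0.0]]
[[-1.2, 0.2, 6.6], [-0.0, 0.0, -0.0]]
```

{"op": "drive_tool", "data": {"motion": [[[-2,0.5,0],[0,0,0]],[[0,0,5],[0,0,0]],[[0,0,5],[0,0,0]],[[0,0,4],[0,0,0]],[[0,0,0],[0,0,0]]]}}

```text
time_s: 20.05
position: [0.5206, 0.0041, 0.0868]
tcp_rot: [[-0.036, 0.999, -0.001], [0.999, 0.036, 0.0], [0.0, -0.001, -1.0]]
force: [-0.0, 1.0, -0.8]
opening: 0.628
grasp_force: 30.0
```

{"op": "drive_tool", "data": {"motion": [[[0,0,2],[0,0,0]],[[0,0,0],[0,0,0]]]}}

```text
time_s: 20.25
position: [0.5209, 0.0041, 0.085]
tcp_rot: [[-0.036, 0.999, -0.0], [0.999, 0.036, 0.0], [0.0, -0.0, -1.0]]
force: [-0.9, 0.1, -0.2]
opening: 0.626
grasp_force: 30.0
```

{"op": "drive_tool", "data": {"motion": [[[0,0,4],[0,0,0]],[[0,0,4],[0,0,0]],[[0,0,3],[0,0,0]],[[0,0,2],[0,0,0]],[[0,0,0],[0,0,0]]]}}

```text
time_s: 20.75
position: [0.5209, 0.0041, 0.0749]
tcp_rot: [[-0.036, 0.999, 0.001], [0.999, 0.036, -0.0], [-0.0, 0.001, -1.0]]
force: [-4.8, 1.0, 22.7]
opening: 0.624
grasp_force: 30.0
```

{"op": "drive_tool", "data": {"motion": [[[0,0,-2],[0,0,0]],[[0,0,0],[0,0,0]],[[0,0,0],[0,0,0]],[[0,0,-10],[0,0,0]],[[0,0,-40],[0,0,0]]], "gripper": 1}}

```text
time_s: 21.25
position: [0.518, 0.0045, 0.1215]
tcp_rot: [[-0.036, 0.999, -0.01], [0.999, 0.036, 0.002], [0.002, -0.01, -1.0]]
force: [0.4, 0.1, -0.2]
opening: 0.966
grasp_force: 0.0
```

{"op": "drive_tool", "data": {"motion": [[[-10,0,-45],[0,0,0]],[[-40,-18,-25],[0,0,0]],[[-45,-18,0],[0,0,0]],[[-45,-18,0],[0,0,0]],[[-45,-18,0],[0,0,0]]]}}

```text
time_s: 21.75
position: [0.4552, -0.1845, 0.1947]
tcp_rot: [[-0.037, 0.999, 0.001], [0.999, 0.037, -0.001], [-0.001, 0.001, -1.0]]
force: [1.3, -0.0, 0.4]
opening: 1.003
grasp_force: 0.0
```

{"op": "drive_tool", "data": {"motion": [[[-45,-18,0],[0,0,0]],[[-15,-8,0],[0,0,0]],[[0,0,0],[0,0,0]]]}}

```text
time_s: 22.05
position: [0.4313, -0.2466, 0.1942]
tcp_rot: [[-0.031, 1.0, 0.0], [1.0, 0.031, -0.001], [-0.001, 0.0, -1.0]]
force: [-0.3, 0.8, 0.1]
opening: 0.999
grasp_force: 0.0
```

```bash
python3 - <<'E'
from h import *
print(np.round(read_state()["position"],4));plan([.431,-.2415,.10],92,n=3)
E
```

```text
[ 0.4313 -0.2466  0.1942]
[[1.7, -0.1, 31.4], [0.0, 0.0, -0.001]]
[[1.7, -0.0, 31.4], [0.0, 0.0, -0.001]]
[[1.8, -0.0, 31.4], [0.0, 0.0, -0.001]]
```

{"op": "drive_tool", "data": {"motion": [[[2,0,32],[0,0,0]],[[2,0,32],[0,0,0]],[[2,0,30],[0,0,0]],[[0,0,0],[0,0,0]],[[0,0,0],[0,0,0]]]}}

```text
time_s: 22.55
position: [0.432, -0.237, 0.1]
tcp_rot: [[-0.037, 0.999, -0.001], [0.999, 0.037, 0.001], [0.001, -0.001, -1.0]]
force: [0.3, -0.3, -0.1]
opening: 1.001
grasp_force: 0.0
```

```bash
python3 - <<'E'
from h import *
st,o=wlook("w11",amin=250);print(np.round(st["position"],4),st["time_s"])
if o:
    c=min(o,key=lambda q:abs(q[4]-.0225)); plan([c[2],c[3],.006],92,n=3)
E
```

```text
(np.float64(249.9), np.float64(192.9), np.float64(0.43), np.float64(-0.2353), np.float64(0.0227), np.float64(0.0005))
[ 0.432 -0.237  0.1  ] 22.55
[[0.9, -0.9, 31.6], [0.0, 0.0, 0.001]]
[[0.9, -0.9, 31.6], [0.0, 0.0, 0.001]]
[[0.9, -0.9, 31.7], [0.0, 0.0, 0.001]]
```

{"op": "drive_tool", "data": {"motion": [[[1,-1,35],[0,0,0]],[[2,-1,35],[0,0,0]],[[0,0,20],[0,0,0]],[[0,0,4],[0,0,0]],[[0,0,0],[0,0,0]]]}}

```text
time_s: 23.1
position: [0.4306, -0.2355, 0.0068]
tcp_rot: [[-0.036, 0.999, 0.001], [0.999, 0.036, -0.001], [-0.001, 0.001, -1.0]]
force: [-0.0, 0.2, -0.5]
opening: 0.999
grasp_force: 0.0
```

{"op": "drive_tool", "data": {"motion": [[[0,0,0],[0,0,0]],[[0,0,0],[0,0,0]],[[0,0,0],[0,0,0]],[[0,0,0],[0,0,0]],[[0,0,0],[0,0,0]]], "gripper": 0}}

```text
time_s: 23.6
position: [0.4299, -0.2351, 0.0063]
tcp_rot: [[-0.036, 0.999, 0.0], [0.999, 0.036, -0.0], [-0.0, 0.0, -1.0]]
force: [0.7, -0.0, -0.8]
opening: 0.628
grasp_force: 0.0
```

{"op": "drive_tool", "data": {"motion": [[[0,0,0],[0,0,0]],[[0,0,0],[0,0,0]]]}}

```text
time_s: 23.8
position: [0.4297, -0.235, 0.006]
tcp_rot: [[-0.036, 0.999, 0.0], [0.999, 0.036, 0.0], [0.0, 0.0, -1.0]]
force: [-0.3, 0.5, 2.1]
opening: 0.51
grasp_force: 30.0
```

{"op": "drive_tool", "data": {"motion": [[[0,0,-40],[0,0,0]],[[0,0,-50],[0,0,0]],[[5,5,-50],[0,0,0]],[[25,15,-40],[0,0,0]],[[45,17,-10],[0,0,0]]]}}

```text
time_s: 24.3
position: [0.4676, -0.1619, 0.2002]
tcp_rot: [[-0.032, 0.999, 0.01], [0.999, 0.032, -0.007], [-0.007, 0.01, -1.0]]
force: [1.6, -1.5, -0.9]
opening: 0.505
grasp_force: 30.0
```

{"op": "drive_tool", "data": {"motion": [[[47,15,0],[0,0,0]],[[47,15,0],[0,0,0]],[[47,14,0],[0,0,0]],[[47,14,0],[0,0,0]],[[47,5,0],[0,0,0]]]}}

```text
time_s: 24.8
position: [0.5194, 0.0803, 0.1954]
tcp_rot: [[-0.036, 0.999, 0.001], [0.999, 0.036, -0.0], [-0.0, 0.001, -1.0]]
force: [0.7, 0.1, -0.1]
opening: 0.507
grasp_force: 30.0
```

{"op": "drive_tool", "data": {"motion": [[[47,3,0],[0,0,0]],[[25,2,0],[0,0,0]],[[0,0,0],[0,0,0]],[[0,0,0],[0,0,0]]]}}

```text
time_s: 25.2
position: [0.5203, 0.1508, 0.1951]
tcp_rot: [[-0.038, 0.999, -0.001], [0.999, 0.038, -0.001], [-0.001, -0.001, -1.0]]
force: [0.5, -0.9, -0.2]
opening: 0.509
grasp_force: 30.0
```

```bash
python3 - <<'E'
from h import *
st,o=rims("w12");print(np.round(st["position"],4),st["grasp_force"])
plan([.516,.1505,.10],92)
E
```

```text
rim [248. 182.] [0.5177 0.1524 0.0181] 0.0007
[0.5203 0.1508 0.1951] 29.99989539384842
[[0.3, -1.5, 31.7], [-0.0, 0.0, 0.0]]
[[0.2, -1.4, 31.7], [-0.0, 0.0, 0.0]]
[[0.3, -1.5, 31.7], [-0.0, 0.0, 0.0]]
```

{"op": "drive_tool", "data": {"motion": [[[0,-2,32],[0,0,0]],[[0,-2,32],[0,0,0]],[[0,-1,30],[0,0,0]],[[0,0,0],[0,0,0]],[[0,0,0],[0,0,0]]]}}

```text
time_s: 25.75
position: [0.516, 0.1491, 0.1015]
tcp_rot: [[-0.034, 0.999, -0.001], [0.999, 0.034, -0.0], [-0.0, -0.001, -1.0]]
force: [0.1, -0.3, 1.1]
opening: 0.508
grasp_force: 30.0
```

```bash
python3 - <<'E'
from h import *
plan([.5162,.1507,.088],92,n=2)
E
```

```text
[[0.8, 0.1, 6.7], [-0.001, 0.0, -0.0]]
[[0.8, 0.1, 6.8], [-0.001, 0.0, -0.0]]
```

{"op": "drive_tool", "data": {"motion": [[[1,0,0],[0,0,0]],[[0,0,5],[0,0,0]],[[0,0,5],[0,0,0]],[[0,0,4],[0,0,0]],[[0,0,0],[0,0,0]]]}}

```text
time_s: 26.25
position: [0.5154, 0.1514, 0.087]
tcp_rot: [[-0.036, 0.999, -0.001], [0.999, 0.036, -0.0], [-0.0, -0.001, -1.0]]
force: [-0.5, -0.4, -0.5]
opening: 0.512
grasp_force: 30.0
```

{"op": "drive_tool", "data": {"motion": [[[0,0,2],[0,0,0]],[[0,0,0],[0,0,0]]]}}

```text
time_s: 26.45
position: [0.5157, 0.1513, 0.0852]
tcp_rot: [[-0.036, 0.999, -0.0], [0.999, 0.036, -0.0], [-0.0, -0.0, -1.0]]
force: [-0.0, 0.1, 0.3]
opening: 0.509
grasp_force: 30.0
```

{"op": "drive_tool", "data": {"motion": [[[0,0,4],[0,0,0]],[[0,0,4],[0,0,0]],[[0,0,3],[0,0,0]],[[0,0,2],[0,0,0]],[[0,0,0],[0,0,0]]]}}

```text
time_s: 26.95
position: [0.5157, 0.1513, 0.0749]
tcp_rot: [[-0.036, 0.999, 0.0], [0.999, 0.036, -0.0], [-0.0, 0.0, -1.0]]
force: [-5.3, -1.6, 20.0]
opening: 0.505
grasp_force: 30.0
```

{"op": "drive_tool", "data": {"motion": [[[0,0,-2],[0,0,0]],[[0,0,0],[0,0,0]],[[0,0,0],[0,0,0]],[[0,0,-10],[0,0,0]],[[0,0,-40],[0,0,0]]], "gripper": 1}}

```text
time_s: 27.45
position: [0.5128, 0.1509, 0.1217]
tcp_rot: [[-0.036, 0.999, -0.01], [0.999, 0.036, -0.001], [-0.0, -0.01, -1.0]]
force: [1.5, -0.5, -0.7]
opening: 0.879
grasp_force: 0.0
```

{"op": "drive_tool", "data": {"motion": [[[-10,0,-45],[0,0,0]],[[-40,0,-25],[0,0,0]],[[-49,0,0],[0,0,0]],[[-49,0,0],[0,0,0]],[[-49,0,0],[0,0,0]]]}}

```text
time_s: 27.95
position: [0.5229, -0.0471, 0.1953]
tcp_rot: [[-0.037, 0.999, 0.001], [0.999, 0.037, -0.0], [-0.0, 0.001, -1.0]]
force: [1.6, -0.0, 0.2]
opening: 1.001
grasp_force: 0.0
```

{"op": "drive_tool", "data": {"motion": [[[-49,0,0],[0,0,0]],[[-49,0,0],[0,0,0]],[[-35,35,0],[0,0,0]],[[-30,45,0],[0,0,0]],[[-20,45,0],[0,0,0]]]}}

```text
time_s: 28.45
position: [0.6515, -0.2247, 0.1949]
tcp_rot: [[-0.033, 0.999, -0.0], [0.999, 0.033, -0.0], [-0.0, -0.0, -1.0]]
force: [1.4, -1.0, 0.9]
opening: 1.002
grasp_force: 0.0
```

{"op": "drive_tool", "data": {"motion": [[[0,0,0],[0,0,0]],[[0,0,0],[0,0,0]]]}}

```text
time_s: 28.65
position: [0.6509, -0.222, 0.1935]
tcp_rot: [[-0.036, 0.999, -0.002], [0.999, 0.036, 0.001], [0.001, -0.002, -1.0]]
force: [-0.8, -0.1, 0.2]
opening: 0.999
grasp_force: 0.0
```

```bash
python3 - <<'E'
from h import *
print(np.round(read_state()["position"],4));plan([.660,-.2325,.10],92)
E
```

```text
[ 0.6509 -0.222   0.1935]
[[-3.6, 2.9, 31.2], [-0.001, -0.0, 0.0]]
[[-3.7, 2.9, 31.1], [-0.001, -0.0, 0.0]]
[[-3.6, 2.9, 31.2], [-0.001, -0.0, 0.0]]
```

{"op": "drive_tool", "data": {"motion": [[[-4,3,32],[0,0,0]],[[-4,3,32],[0,0,0]],[[-4,3,30],[0,0,0]],[[0,0,0],[0,0,0]],[[0,0,0],[0,0,0]]]}}

```text
time_s: 29.15
position: [0.6592, -0.2325, 0.1007]
tcp_rot: [[-0.036, 0.999, -0.002], [0.999, 0.036, 0.001], [0.001, -0.002, -1.0]]
force: [0.1, -0.1, 0.6]
opening: 1.0
grasp_force: 0.0
```

```bash
python3 - <<'E'
from h import *
st,o=wlook("w13",amin=250);print(np.round(st["position"],4),st["time_s"])
if o:
    c=min(o,key=lambda q:abs(q[4]-.025)); plan([c[2],c[3],.006],92,n=3)
E
```

```text
(np.float64(257.0), np.float64(189.2), np.float64(0.6631), np.float64(-0.2277), np.float64(0.0251), np.float64(0.0004))
(np.float64(400.7), np.float64(39.5), np.float64(0.7865), np.float64(-0.0847), np.float64(0.0095), np.float64(0.0021))
[ 0.6592 -0.2325  0.1007] 29.15
[[1.8, 0.9, 32.0], [0.0, 0.0, 0.0]]
[[1.8, 1.0, 32.0], [0.0, 0.0, 0.0]]
[[1.7, 0.9, 32.1], [0.0, 0.0, 0.0]]
```

{"op": "drive_tool", "data": {"motion": [[[3,2,35],[0,0,0]],[[3,2,35],[0,0,0]],[[0,0,20],[0,0,0]],[[0,0,4],[0,0,0]],[[0,0,0],[0,0,0]]]}}

```text
time_s: 29.7
position: [0.6648, -0.2275, 0.0079]
tcp_rot: [[-0.036, 0.999, 0.002], [0.999, 0.036, -0.001], [-0.001, 0.001, -1.0]]
force: [-0.1, -0.3, -0.4]
opening: 1.001
grasp_force: 0.0
```

{"op": "drive_tool", "data": {"motion": [[[0,0,0],[0,0,0]],[[0,0,0],[0,0,0]],[[0,0,0],[0,0,0]],[[0,0,0],[0,0,0]],[[0,0,0],[0,0,0]]], "gripper": 0}}

```text
time_s: 30.2
position: [0.6643, -0.2274, 0.0069]
tcp_rot: [[-0.036, 0.999, 0.0], [0.999, 0.036, -0.0], [-0.0, 0.0, -1.0]]
force: [-0.3, 0.4, 0.1]
opening: 0.628
grasp_force: 0.0
```

{"op": "drive_tool", "data": {"motion": [[[0,0,0],[0,0,0]],[[0,0,0],[0,0,0]]]}}

```text
time_s: 30.4
position: [0.6642, -0.2273, 0.0066]
tcp_rot: [[-0.036, 0.999, -0.0], [0.999, 0.036, -0.0], [-0.0, -0.0, -1.0]]
force: [0.4, -0.1, 2.0]
opening: 0.566
grasp_force: 30.0
```

{"op": "drive_tool", "data": {"motion": [[[0,0,-40],[0,0,0]],[[0,0,-50],[0,0,0]],[[0,-20,-45],[0,0,0]],[[5,-45,-40],[0,0,0]],[[15,-45,-10],[0,0,0]]]}}

```text
time_s: 30.9
position: [0.564, -0.2146, 0.189]
tcp_rot: [[-0.036, 0.999, 0.01], [0.999, 0.036, -0.006], [-0.007, 0.01, -1.0]]
force: [-0.1, -0.7, -0.1]
opening: 0.565
grasp_force: 30.0
```

{"op": "drive_tool", "data": {"motion": [[[40,-25,0],[0,0,0]],[[47,0,0],[0,0,0]],[[47,0,0],[0,0,0]],[[47,0,0],[0,0,0]],[[47,0,0],[0,0,0]]]}}

```text
time_s: 31.4
position: [0.5277, 0.0166, 0.1847]
tcp_rot: [[-0.035, 0.999, 0.0], [0.999, 0.035, 0.0], [0.0, 0.0, -1.0]]
force: [1.5, -0.0, 0.2]
opening: 0.568
grasp_force: 30.0
```

{"op": "drive_tool", "data": {"motion": [[[25,0,0],[0,0,0]],[[0,0,0],[0,0,0]],[[0,0,0],[0,0,0]]]}}

```text
time_s: 31.7
position: [0.5272, 0.0404, 0.1846]
tcp_rot: [[-0.038, 0.999, 0.0], [0.999, 0.038, -0.001], [-0.001, 0.0, -1.0]]
force: [-0.0, -0.2, -0.9]
opening: 0.563
grasp_force: 30.0
```

```bash
python3 - <<'E'
from h import *
st,o=rims("w14");print(np.round(st["position"],4),st["grasp_force"])
plan([.518,.0774,.10],92,n=3)
E
```

```text
rim [247. 150.] [0.5201 0.076  0.0201] 0.0001
[0.5272 0.0404 0.1846] 29.999947571195662
[[12.7, -2.7, 28.2], [0.0, 0.0, 0.0]]
[[12.8, -2.7, 28.2], [0.0, 0.0, 0.0]]
[[12.7, -2.7, 28.1], [0.0, 0.0, 0.0]]
```

{"op": "drive_tool", "data": {"motion": [[[13,-3,28],[0,0,0]],[[13,-3,28],[0,0,0]],[[12,-3,26],[0,0,0]],[[0,0,0],[0,0,0]],[[0,0,0],[0,0,0]]]}}

```text
time_s: 32.25
position: [0.5174, 0.0765, 0.1025]
tcp_rot: [[-0.035, 0.999, -0.0], [0.999, 0.035, -0.0], [-0.0, -0.0, -1.0]]
force: [1.2, -0.7, -0.9]
opening: 0.569
grasp_force: 30.0
```

```bash
python3 - <<'E'
from h import *
plan([.518,.0771,.088],92,n=2)
E
```

```text
[[0.3, 0.3, 7.3], [-0.0, 0.0, -0.0]]
[[0.3, 0.4, 7.2], [-0.0, 0.0, -0.0]]
```

{"op": "drive_tool", "data": {"motion": [[[0,0.5,0],[0,0,0]],[[0,0,5],[0,0,0]],[[0,0,5],[0,0,0]],[[0,0,5],[0,0,0]],[[0,0,0],[0,0,0]]]}}

```text
time_s: 32.75
position: [0.5174, 0.0776, 0.0871]
tcp_rot: [[-0.036, 0.999, -0.0], [0.999, 0.036, -0.0], [-0.0, -0.0, -1.0]]
force: [0.7, -0.6, -0.8]
opening: 0.567
grasp_force: 30.0
```

{"op": "drive_tool", "data": {"motion": [[[0,0,2],[0,0,0]],[[0,0,0],[0,0,0]]]}}

```text
time_s: 32.95
position: [0.5178, 0.0776, 0.0855]
tcp_rot: [[-0.036, 0.999, 0.001], [0.999, 0.036, -0.0], [-0.0, 0.001, -1.0]]
force: [1.5, -1.1, 0.2]
opening: 0.564
grasp_force: 30.0
```

{"op": "drive_tool", "data": {"motion": [[[0,0,4],[0,0,0]],[[0,0,4],[0,0,0]],[[0,0,3],[0,0,0]],[[0,0,2],[0,0,0]],[[0,0,0],[0,0,0]]]}}

```text
time_s: 33.45
position: [0.518, 0.0775, 0.0754]
tcp_rot: [[-0.036, 0.999, 0.002], [0.999, 0.036, -0.001], [-0.001, 0.002, -1.0]]
force: [-3.1, -2.0, 22.9]
opening: 0.567
grasp_force: 30.0
```

{"op": "drive_tool", "data": {"motion": [[[0,0,-2],[0,0,0]],[[0,0,0],[0,0,0]],[[0,0,0],[0,0,0]],[[0,0,-10],[0,0,0]],[[0,0,-40],[0,0,0]]], "gripper": 1}}

```text
time_s: 33.95
position: [0.514, 0.0779, 0.1218]
tcp_rot: [[-0.036, 0.999, -0.01], [0.999, 0.036, 0.001], [0.001, -0.01, -1.0]]
force: [0.2, 0.2, -0.3]
opening: 0.932
grasp_force: 0.0
```

```bash
python3 - <<'E'
from h import *
for n in("top","scene"):
    im=capture(n)[:,:,::-1];cv2.imwrite(f"pics/{n}2.png",im)
a=cv2.imread("pics/top2.png")[110:270,60:320];b=cv2.imread("pics/scene2.png")[110:310,180:420]
a=cv2.resize(a,(780,480));b=cv2.resize(b,(780,650));cv2.imwrite("pics/sc2.png",b[:600]);cv2.imwrite("pics/tp2.png",a)
E
```

```text
(no output)
```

View pics/sc2.png

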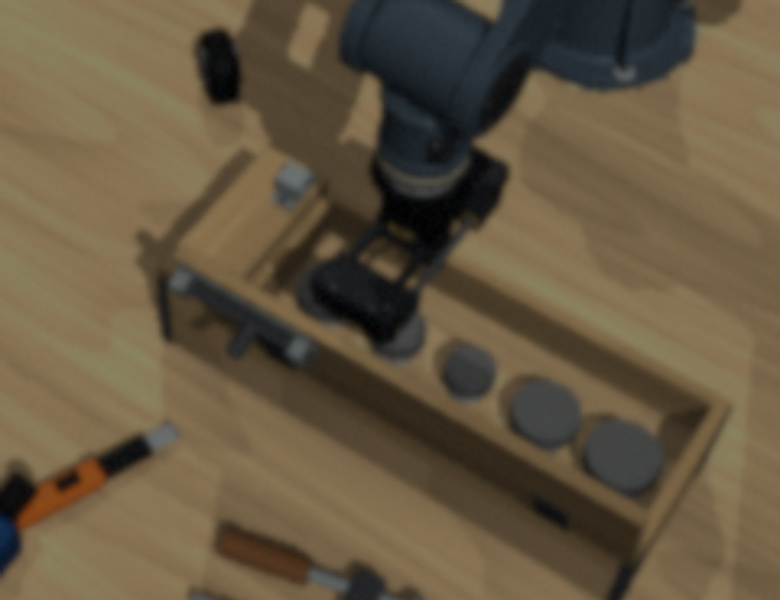

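All five caps show as flat grey tops on their tubs, with the lid still leaning back and the bolt on its far face at lower left. Every seated skirt height read 69 mm. Now I'll raise the tool, turn it so the closing line runs along the chest's y, and go behind the lid.

```bash
python3 - <<'E'
from h import *
st=read_state();print(np.round(st["position"],4))
plan([.55,.10,.34],2,n=12);print();
R=dict(st);R["tcp_rot"]=[[1,.035,0],[.035,-1,0],[0,0,-1]];plan([.72,.17,.34],2,st=R,p0=[.55,.10,.34])
E
```

```text
[0.5202 0.0778 0.1281]
[[1.8, 2.7, -17.6], [0.001, -0.0, 0.131]]
[[2.1, 2.4, -17.6], [0.001, -0.0, 0.131]]
[[2.4, 2.1, -17.6], [0.001, -0.0, 0.131]]
[[2.6, 1.8, -17.7], [0.001, -0.0, 0.131]]
[[2.8, 1.4, -17.7], [0.001, -0.0, 0.131]]
[[3.0, 1.0, -17.6], [0.001, -0.0, 0.131]]
[[3.1, 0.6, -17.7], [0.001, -0.0, 0.131]]
[[3.1, 0.1, -17.6], [0.001, -0.0, 0.131]]
[[3.1, -0.3, -17.7], [0.001, -0.0, 0.131]]
[[3.1, -0.7, -17.6], [0.001, -0.0, 0.131]]
[[2.9, -1.2, -17.7], [0.001, -0.0, 0.131]]
[[2.8, -1.5, -17.6], [0.001, -0.0, 0.131]]

[[34.5, -12.8, 0.0], [0.0, 0.0, 0.0]]
[[34.5, -12.8, 0.0], [0.0, 0.0, 0.0]]
[[34.5, -12.8, 0.0], [0.0, 0.0, 0.0]]
[[34.4, -12.8, 0.0], [0.0, 0.0, 0.0]]
[[34.4, -12.8, 0.0], [0.0, 0.0, 0.0]]
```

{"op": "drive_tool", "data": {"motion": [[[0,0,-30],[0,0,0.1]],[[0,0,-30],[0,0,0.14]],[[0,0,-30],[0,0,0.14]],[[0,0,-30],[0,0,0.14]],[[0,0,-30],[0,0,0.14]]], "gripper": 0}}

```text
time_s: 34.55
position: [0.5167, 0.0779, 0.2754]
tcp_rot: [[0.589, 0.808, -0.001], [0.808, -0.589, 0.0], [-0.001, -0.001, -1.0]]
force: [0.9, 1.0, 0.6]
opening: 0.63
grasp_force: 0.0
```

{"op": "drive_tool", "data": {"motion": [[[0,0,-30],[0,0,0.14]],[[0,0,-25],[0,0,0.14]],[[0,0,-10],[0,0,0.14]],[[0,0,0],[0,0,0.14]],[[0,0,0],[0,0,0.14]]]}}

```text
time_s: 35.05
position: [0.5171, 0.0778, 0.3397]
tcp_rot: [[0.971, 0.239, -0.0], [0.239, -0.971, 0.0], [0.0, -0.0, -1.0]]
force: [-0.3, 0.3, -0.2]
opening: 0.169
grasp_force: 0.0
```

{"op": "drive_tool", "data": {"motion": [[[0,0,0],[0,0,0.14]],[[0,0,0],[0,0,0.08]],[[0,0,0],[0,0,0]]]}}

```text
time_s: 35.35
position: [0.5169, 0.0778, 0.339]
tcp_rot: [[1.0, 0.027, -0.001], [0.027, -1.0, 0.0], [-0.001, -0.0, -1.0]]
force: [0.6, -0.3, -0.2]
opening: 0.014
grasp_force: 0.0
```

```bash
python3 - <<'E'
from h import *
plan([.725,.17,.34],2)
E
```

```text
[[35.1, -14.4, -0.2], [-0.0, 0.0, -0.001]]
[[35.1, -14.4, -0.2], [-0.0, 0.0, -0.001]]
[[35.1, -14.4, -0.2], [-0.0, 0.0, -0.001]]
[[35.1, -14.3, -0.2], [-0.0, 0.0, -0.001]]
[[35.2, -14.3, -0.2], [-0.0, 0.0, -0.001]]
[[35.2, -14.2, -0.2], [-0.0, 0.0, -0.001]]
```

{"op": "drive_tool", "data": {"motion": [[[35,-14,0],[0,0,0]],[[38,-15,0],[0,0,0]],[[38,-15,0],[0,0,0]],[[38,-15,0],[0,0,0]],[[38,-15,0],[0,0,0]]]}}

```text
time_s: 35.85
position: [0.7033, 0.1574, 0.3389]
tcp_rot: [[1.0, 0.029, -0.001], [0.029, -1.0, -0.0], [-0.001, 0.0, -1.0]]
force: [1.2, 0.0, 0.4]
opening: 0.008
grasp_force: 0.0
```

{"op": "drive_tool", "data": {"motion": [[[38,-15,0],[0,0,0]],[[20,-10,0],[0,0,0]],[[0,0,0],[0,0,0]],[[0,0,0],[0,0,0]]]}}

```text
time_s: 36.25
position: [0.7589, 0.1832, 0.3381]
tcp_rot: [[1.0, 0.028, -0.003], [0.028, -1.0, -0.001], [-0.003, 0.001, -1.0]]
force: [-1.8, 0.5, -0.4]
opening: 0.009
grasp_force: 0.0
```

```bash
python3 - <<'E'
from h import *
st=read_state();im=capture("wrist")[:,:,::-1];cv2.imwrite("pics/w15.png",im)
print(np.round(st["position"],4));plan([.725,.17,.34],2)
E
```

```text
[0.7589 0.1832 0.3381]
[[-34.0, 12.0, -1.1], [0.0, 0.002, -0.007]]
```

View pics/w15.png

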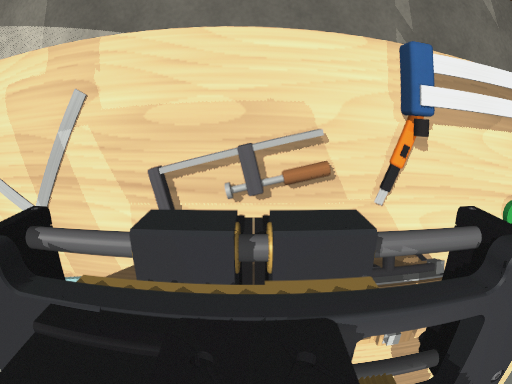

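The picture shows free space behind the lid. The clamp lies flat on the bench at (240,165), well below the fingers. I'll descend behind the lid.

{"op": "drive_tool", "data": {"motion": [[[-5,3,30],[0,0,0]],[[-5,3,40],[0,0,0]],[[-5,3,40],[0,0,0]],[[0,0,20],[0,0,0]],[[0,0,0],[0,0,0]]]}}

```text
time_s: 36.8
position: [0.7409, 0.1728, 0.2058]
tcp_rot: [[1.0, 0.027, -0.009], [0.027, -1.0, -0.001], [-0.009, 0.001, -1.0]]
force: [0.3, -0.1, -0.6]
opening: 0.006
grasp_force: 0.0
```

{"op": "drive_tool", "data": {"motion": [[[0,0,0],[0,0,0]],[[-10,0,0],[0,0,0]],[[-10,0,0],[0,0,0]],[[-10,0,0],[0,0,0]],[[0,0,0],[0,0,0]]]}}

```text
time_s: 37.3
position: [0.7152, 0.1733, 0.2131]
tcp_rot: [[1.0, 0.027, 0.004], [0.027, -1.0, 0.0], [0.004, -0.0, -1.0]]
force: [-0.6, 0.1, 0.9]
opening: 0.005
grasp_force: 0.0
```

{"op": "drive_tool", "data": {"motion": [[[-10,0,-1],[0,0,0]],[[-10,0,0],[0,0,0]],[[-10,0,0],[0,0,0]],[[-10,0,0],[0,0,0]],[[0,0,0],[0,0,0]]]}}

```text
time_s: 37.8
position: [0.6747, 0.172, 0.2115]
tcp_rot: [[1.0, 0.027, 0.002], [0.027, -1.0, -0.0], [0.002, 0.0, -1.0]]
force: [1.2, 0.1, 1.1]
opening: 0.006
grasp_force: 0.4
```

{"op": "drive_tool", "data": {"motion": [[[-10,0,0],[0,0,0]],[[-10,0,0],[0,0,0]],[[-10,0,0],[0,0,0]],[[-10,0,0],[0,0,0]],[[0,0,0],[0,0,0]]]}}

```text
time_s: 38.3
position: [0.6363, 0.1709, 0.2123]
tcp_rot: [[1.0, 0.027, 0.005], [0.027, -1.0, 0.0], [0.005, -0.0, -1.0]]
force: [3.2, -0.3, 2.2]
opening: 0.005
grasp_force: 1.6
```

Contact with the lid, about 3 N. I'll keep drawing it over the top and then follow its arc down.

{"op": "drive_tool", "data": {"motion": [[[-12,0,0],[0,0,0]],[[-12,0,0],[0,0,0]],[[-10,0,0],[0,0,0]],[[-10,0,0],[0,0,0]],[[0,0,0],[0,0,0]]]}}

```text
time_s: 38.8
position: [0.5918, 0.1695, 0.2109]
tcp_rot: [[1.0, 0.027, 0.002], [0.027, -1.0, -0.0], [0.002, 0.0, -1.0]]
force: [3.2, -0.6, 1.2]
opening: 0.009
grasp_force: 1.7
```

{"op": "drive_tool", "data": {"motion": [[[-10,0,0],[0,0,0]],[[-10,0,0],[0,0,0]],[[-10,0,1],[0,0,0]],[[-9,0,5],[0,0,0]],[[-9,0,5],[0,0,0]]]}}

```text
time_s: 39.3
position: [0.5441, 0.1684, 0.1996]
tcp_rot: [[1.0, 0.027, 0.003], [0.027, -1.0, 0.0], [0.003, -0.0, -1.0]]
force: [4.6, 0.9, -0.5]
opening: 0.005
grasp_force: 1.9
```

```bash
python3 - <<'E'
from h import *
im=capture("scene")[:,:,::-1];cv2.imwrite("pics/scene3.png",im);s=read_state();print(np.round(s["position"],4),np.round(s["force"],1))
cv2.imwrite("pics/sc3.png",cv2.resize(im[110:290,180:420],(720,540),interpolation=cv2.INTER_CUBIC))
E
```

```text
[0.5406 0.1684 0.1982] [ 1.9 -0.3 -0.5]
```

View pics/sc3.png

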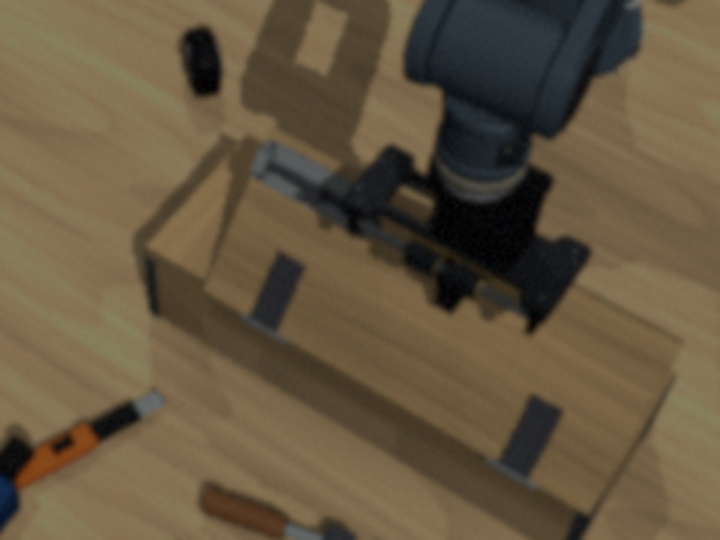

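The picture shows the lid tipped over at roughly 45° with the fingers on its outer face. The bolt straps are at the left end, clear of the gripper's body. I'll continue down the arc.

{"op": "drive_tool", "data": {"motion": [[[-8,0,6],[0,0,0]],[[-7,0,7],[0,0,0]],[[-7,0,8],[0,0,0]],[[-6,0,8],[0,0,0]],[[-5,0,9],[0,0,0]]]}}

```text
time_s: 39.85
position: [0.5085, 0.1675, 0.1606]
tcp_rot: [[1.0, 0.027, -0.002], [0.027, -1.0, -0.0], [-0.002, 0.0, -1.0]]
force: [1.7, 0.1, 2.5]
opening: 0.005
grasp_force: 1.3
```

{"op": "drive_tool", "data": {"motion": [[[-4,0,9],[0,0,0]],[[-4,0,9],[0,0,0]],[[-3,0,10],[0,0,0]],[[-2,0,8],[0,0,0]],[[0,0,0],[0,0,0]]]}}

```text
time_s: 40.35
position: [0.4948, 0.1671, 0.1238]
tcp_rot: [[1.0, 0.027, -0.005], [0.027, -1.0, -0.0], [-0.005, 0.0, -1.0]]
force: [0.3, -0.4, 0.6]
opening: 0.004
grasp_force: 0.0
```

{"op": "drive_tool", "data": {"motion": [[[0,0,4],[0,0,0]],[[0,0,3],[0,0,0]],[[0,0,2],[0,0,0]],[[0,0,0],[0,0,0]]]}}

```text
time_s: 40.75
position: [0.4961, 0.1673, 0.1178]
tcp_rot: [[1.0, 0.027, -0.001], [0.027, -1.0, -0.0], [-0.001, 0.0, -1.0]]
force: [-3.3, -0.9, 11.6]
opening: 0.005
grasp_force: 5.9
```

{"op": "drive_tool", "data": {"motion": [[[0,0,2],[0,0,0]],[[0,0,0],[0,0,0]]]}}

```text
time_s: 40.95
position: [0.4962, 0.1673, 0.1177]
tcp_rot: [[1.0, 0.027, -0.0], [0.027, -1.0, -0.0], [-0.0, 0.0, -1.0]]
force: [-8.0, -1.5, 24.7]
opening: 0.006
grasp_force: 12.7
```

The lid is shut: its outer face is at 117.7 mm (117.5 expected) and rigid. I'll lift off and look for the knob.

{"op": "drive_tool", "data": {"motion": [[[0,0,-10],[0,0,0]],[[0,0,-40],[0,0,0]],[[20,-35,-40],[0,0,0]],[[20,-40,-10],[0,0,0]],[[0,-10,0],[0,0,0]]]}}

```text
time_s: 41.45
position: [0.5371, 0.2528, 0.2131]
tcp_rot: [[1.0, 0.029, 0.011], [0.028, -1.0, 0.004], [0.011, -0.004, -1.0]]
force: [0.0, -0.9, -0.1]
opening: 0.007
grasp_force: 0.0
```

```bash
python3 - <<'E'
from h import *
print(np.round(read_state()["position"],4))
t=capture("top")[:,:,::-1];s=capture("scene")[:,:,::-1];cv2.imwrite("pics/top4.png",t);cv2.imwrite("pics/scene4.png",s)
a=cv2.resize(t[180:280,180:305],(500,400),interpolation=cv2.INTER_CUBIC);b=cv2.resize(s[130:260,210:310],(300,390),interpolation=cv2.INTER_CUBIC)
o=np.zeros((400,800,3),np.uint8);o[:400,:500]=a;o[:390,500:]=b;cv2.imwrite("pics/k4.png",o)
E
```

```text
[0.5371 0.2528 0.2131]
```

View pics/k4.png

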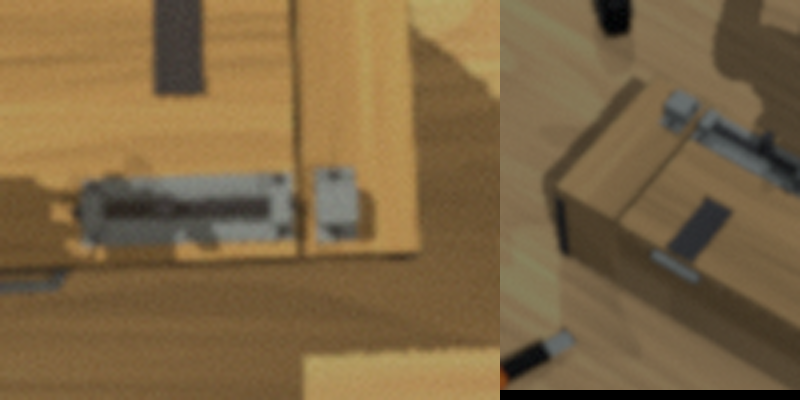

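Top crop: rear strap at (92,212), front strap at (280,208), keeper at (336,205) and dark knob around (160,205). Scene crop: knob at (767,140). I'll convert these to positions.

```bash
python3 - <<'E'
from h import *
f=lambda u,v:[180+u/4-.4,180+v/4-.4]
print("straps top",onz("top",[f(92,212),f(280,208)],.1345).round(4).tolist())
print("keeper top",onz("top",[f(336,205)],.1365).round(4).tolist())
print("knob top",onz("top",[f(152,205),f(160,205),f(168,205)],.156).round(4).tolist())
print("knob scene",onz("scene",[[210+(u-500)/3,130+v/3] for u,v in((767,133),(767,143))],.156).round(4).tolist())
E
```

```text
straps top [[0.463, 0.0689, 0.1345], [0.4651, -0.0407, 0.1345]]
keeper top [[0.4667, -0.0734, 0.1365]]
knob top [[0.4656, 0.0323, 0.156], [0.4656, 0.0277, 0.156], [0.4656, 0.0232, 0.156]]
knob scene [[0.4651, 0.0241, 0.156], [0.4749, 0.0307, 0.156]]
```

```bash
python3 - <<'E'
from h import *
plan([.4645,.064,.19],2,n=5)
E
```

```text
[[-14.6, 36.9, 3.9], [-0.0, -0.0, -0.001]]
[[-14.7, 36.8, 3.9], [-0.0, -0.0, -0.001]]
[[-14.7, 36.8, 3.9], [-0.0, -0.0, -0.001]]
[[-14.7, 36.8, 4.0], [-0.0, -0.0, -0.001]]
[[-14.8, 36.8, 3.9], [-0.0, -0.0, -0.001]]
```

{"op": "drive_tool", "data": {"motion": [[[-14,37,4],[0,0,0]],[[-15,37,4],[0,0,0]],[[-15,37,4],[0,0,0]],[[-15,37,4],[0,0,0]],[[-15,36,4],[0,0,0]]], "gripper": 0}}

```text
time_s: 42.05
position: [0.4604, 0.061, 0.1885]
tcp_rot: [[1.0, 0.026, -0.004], [0.026, -1.0, -0.0], [-0.004, 0.0, -1.0]]
force: [0.4, -1.1, -0.3]
opening: 0.003
grasp_force: 0.0
```

{"op": "drive_tool", "data": {"motion": [[[0,0,0],[0,0,0]],[[0,0,0],[0,0,0]]]}}

```text
time_s: 42.25
position: [0.4618, 0.0619, 0.189]
tcp_rot: [[1.0, 0.024, -0.003], [0.024, -1.0, 0.0], [-0.003, -0.0, -1.0]]
force: [-0.7, 1.0, 0.1]
opening: 0.005
grasp_force: 0.0
```

```bash
python3 - <<'E'
from h import *
plan([.4647,.064,.141],2,n=2)
E
```

```text
[[1.6, -1.0, 24.0], [-0.0, 0.001, -0.006]]
[[1.5, -1.0, 24.0], [-0.0, 0.001, -0.006]]
```

{"op": "drive_tool", "data": {"motion": [[[2,-1,15],[0,0,0]],[[2,-1,20],[0,0,0]],[[0,0,14],[0,0,0]],[[0,0,0],[0,0,0]],[[0,0,0],[0,0,0]]]}}

```text
time_s: 42.75
position: [0.4672, 0.0659, 0.1406]
tcp_rot: [[1.0, 0.028, -0.001], [0.028, -1.0, 0.0], [-0.001, -0.0, -1.0]]
force: [-0.1, -0.4, -0.5]
opening: 0.003
grasp_force: 0.0
```

{"op": "drive_tool", "data": {"motion": [[[0,6,0],[0,0,0]],[[0,6,0],[0,0,0]],[[0,6,0],[0,0,0]],[[0,0,0],[0,0,0]]]}}

```text
time_s: 43.15
position: [0.4682, 0.0462, 0.1412]
tcp_rot: [[1.0, 0.025, 0.001], [0.025, -1.0, -0.0], [0.001, 0.0, -1.0]]
force: [-0.3, 0.4, -0.1]
opening: 0.003
grasp_force: 0.0
```

{"op": "drive_tool", "data": {"motion": [[[-1.5,5,0],[0,0,0]],[[-1.5,5,0],[0,0,0]],[[0,5,0],[0,0,0]],[[0,0,0],[0,0,0]]]}}

```text
time_s: 43.55
position: [0.4653, 0.0315, 0.1408]
tcp_rot: [[1.0, 0.026, 0.0], [0.026, -1.0, -0.0], [0.0, 0.0, -1.0]]
force: [0.0, -0.4, -1.4]
opening: 0.007
grasp_force: 0.0
```

{"op": "drive_tool", "data": {"motion": [[[0,6,0],[0,0,0]],[[0,6,0],[0,0,0]],[[0,6,0],[0,0,0]],[[0,0,0],[0,0,0]]]}}

```text
time_s: 43.95
position: [0.4655, 0.0131, 0.1407]
tcp_rot: [[1.0, 0.026, -0.001], [0.026, -1.0, -0.001], [-0.001, 0.001, -1.0]]
force: [-0.1, -0.0, 0.6]
opening: 0.006
grasp_force: 0.0
```

No force yet, so I'll check where the knob is.

```bash
python3 - <<'E'
from h import *
t=capture("top")[:,:,::-1];s=capture("scene")[:,:,::-1];cv2.imwrite("pics/top5.png",t);cv2.imwrite("pics/scene5.png",s)
a=cv2.resize(t[200:260,190:290],(800,480),interpolation=cv2.INTER_CUBIC);b=cv2.resize(s[150:205,245:335],(196,120))
b=cv2.resize(s[140:210,230:340],(800,509),interpolation=cv2.INTER_CUBIC)
cv2.imwrite("pics/k5.png",cv2.resize(np.vstack([a,b]),(480,594)))
E
```

```text
(no output)
```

View pics/k5.png

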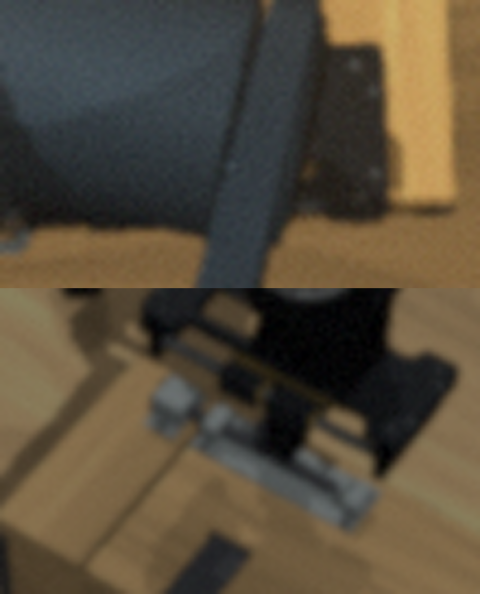

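The scene crop shows the fingers between the straps, with the keeper at (175,405) and the rear strap at (355,498). The knob isn't visible behind the fingers, so it may be just ahead of them. I'll keep pushing and read the force during the motion.

{"op": "drive_tool", "data": {"motion": [[[0,3,0],[0,0,0]],[[0,4,0],[0,0,0]]]}}

```text
time_s: 44.25
position: [0.4653, 0.0075, 0.1406]
tcp_rot: [[1.0, 0.027, -0.001], [0.027, -1.0, 0.001], [-0.001, -0.001, -1.0]]
force: [0.1, 2.9, -0.2]
opening: 0.004
grasp_force: 1.3
```

{"op": "drive_tool", "data": {"motion": [[[0,4,0],[0,0,0]]]}}

```text
time_s: 44.35
position: [0.4655, 0.0033, 0.1406]
tcp_rot: [[1.0, 0.027, -0.001], [0.027, -1.0, 0.001], [-0.001, -0.001, -1.0]]
force: [-0.5, 3.5, 0.8]
opening: 0.006
grasp_force: 1.3
```

{"op": "drive_tool", "data": {"motion": [[[0,4,0],[0,0,0]]]}}

```text
time_s: 44.45
position: [0.4656, -0.0009, 0.1406]
tcp_rot: [[1.0, 0.027, -0.001], [0.027, -1.0, 0.0], [-0.001, -0.0, -1.0]]
force: [-0.6, 2.4, 0.2]
opening: 0.006
grasp_force: 1.3
```

A steady force of about 2.5–3 N matches the bolt's friction. I'll carry on to its stop.

{"op": "drive_tool", "data": {"motion": [[[0,4,0],[0,0,0]],[[0,4,0],[0,0,0]],[[0,4,0],[0,0,0]]]}}

```text
time_s: 44.75
position: [0.4654, -0.0043, 0.1408]
tcp_rot: [[1.0, 0.016, -0.001], [0.016, -1.0, 0.019], [-0.001, -0.019, -1.0]]
force: [7.5, 45.2, 5.8]
opening: 0.008
grasp_force: 22.7
```

{"op": "drive_tool", "data": {"motion": [[[0,4,0],[0,0,0]],[[0,3,0],[0,0,0]]]}}

```text
time_s: 44.95
position: [0.4653, -0.0047, 0.1409]
tcp_rot: [[1.0, 0.01, -0.001], [0.011, -0.999, 0.031], [-0.0, -0.031, -1.0]]
force: [10.8, 66.8, 8.1]
opening: 0.005
grasp_force: 33.2
```

{"op": "drive_tool", "data": {"motion": [[[0,3,0],[0,0,0]],[[0,2,0],[0,0,0]]]}}

```text
time_s: 45.15
position: [0.4652, -0.005, 0.141]
tcp_rot: [[1.0, 0.007, -0.001], [0.007, -0.999, 0.039], [-0.001, -0.039, -0.999]]
force: [13.6, 80.2, 10.1]
opening: 0.006
grasp_force: 40.1
```

A hard stop at TCP y ≈ −4 mm, about where home was computed. I'll back off, lift clear and check the bolt in the pictures.

{"op": "drive_tool", "data": {"motion": [[[0,-10,0],[0,0,0]],[[0,-12,0],[0,0,0]],[[0,-10,0],[0,0,0]],[[0,0,-30],[0,0,0]],[[0,-20,-40],[0,0,0]]]}}

```text
time_s: 45.65
position: [0.4647, 0.0253, 0.2101]
tcp_rot: [[1.0, 0.024, -0.004], [0.024, -1.0, -0.001], [-0.004, 0.001, -1.0]]
force: [1.3, -0.3, -0.7]
opening: 0.006
grasp_force: 0.0
```

{"op": "drive_tool", "data": {"motion": [[[0,-45,-30],[0,0,0]],[[10,-45,0],[0,0,0]],[[20,-45,0],[0,0,0]],[[0,-30,0],[0,0,0]],[[0,0,0],[0,0,0]]]}}

```text
time_s: 46.15
position: [0.4917, 0.1916, 0.2386]
tcp_rot: [[1.0, 0.03, 0.002], [0.03, -1.0, 0.0], [0.002, 0.0, -1.0]]
force: [-1.0, -1.2, -1.0]
opening: 0.004
grasp_force: 0.0
```

```bash
python3 - <<'E'
from h import *
s0=read_state();print(np.round(s0["position"],4),np.round(s0["force"],1))
t=capture("top")[:,:,::-1];s=capture("scene")[:,:,::-1];cv2.imwrite("pics/top6.png",t);cv2.imwrite("pics/scene6.png",s)
a=cv2.resize(t[210:255,185:285],(800,360),interpolation=cv2.INTER_CUBIC);b=cv2.resize(s[145:205,250:315],(260,240),interpolation=cv2.INTER_CUBIC)
o=np.zeros((600,800,3),np.uint8);o[:360]=a;o[360:,:260]=b;c=cv2.resize(s[100:280,150:420],(360,240));o[360:,280:640]=c;cv2.imwrite("pics/k6.png",o)
E
```

```text
[0.4917 0.1916 0.2386] [-1.  -1.2 -1. ]
```

View pics/k6.png

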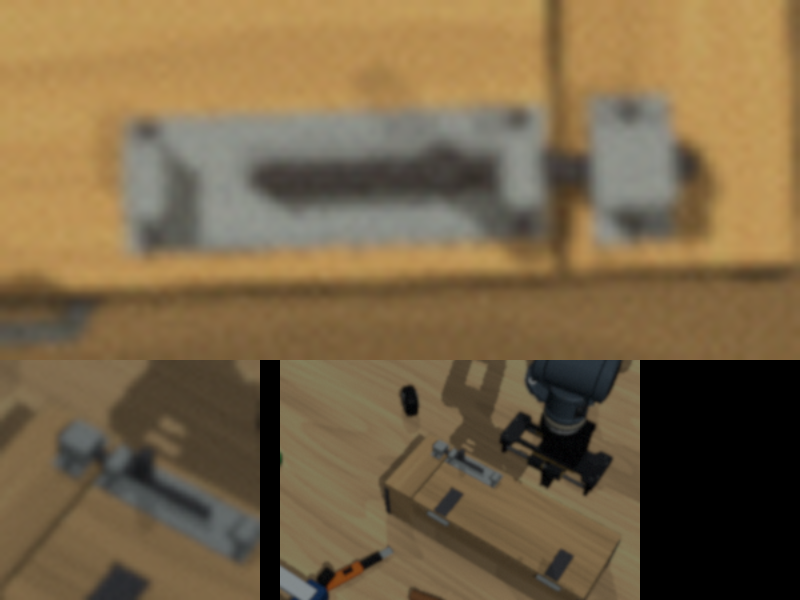

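The top crop shows the rod through the keeper (590–675 px), with the tip about 25 px (7–8 mm) out of its far side. The lid is flat and the gripper is clear, so I'll hand in.

```bash
python3 -c "
from rig import *
print(hand_in())"
```

```text
the job is handed in; nothing more can be done
None
```

The job is handed in: all five caps are pressed fully onto their tubs, the lid is shut, and the bolt is home at its stop with its tip out of the keeper's far side; the knife, tape measure and clamp were not touched.

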